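Make up two clamp kits for the film stretcher

ROBOT

A 6-joint arm with a two-finger parallel gripper is mounted at the origin on the work surface. World frame = base frame: x ahead of the robot, y to its left, z up, the work surface at z = 0. Lengths are in m, angles in rad, forces in N, time in s.
With the tool pointing down it reaches from about 0.35 to 0.975 m from the base axis. Payload 4.9 kg.
Tool frame: the origin (TCP) lies at the very end of the fingers, on their centre line; the grasp point (between the pads) lies 19 mm behind it (manip.grip_depth is the distance from the TCP to the grasp point, in m); z points along the fingers, x is the direction in which the jaws open and shut, and the axes are right-handed (so a half turn about z gives the same grasp; the last joint's range is limited). The gripper opens to 85 mm and grips with 20 to 120 N. Pads are 22 mm wide; open, the fingers measure 114 mm over their backs; the gripper's body (76 mm by 85 mm) begins 54 mm behind the grasp point. The pads swing forward as they close: fully open they stand 13 mm farther back than shut.
Start: joints at [1.15, 0.053, 1.613, -0, 1.476, -0.119], TCP at [0.186, 0.597, 0.231] pointing down, gripper open.
Joint ranges: [-3.01, 3.01], [-1.01, 2.22], [0.06, 2.58], [-1.02, 4.17], [0.09, 2.62], [-3.14, 3.14]. Speed limits (rad/s): [2.57, 2.57, 3.14, 3.14, 3.14, 3.14].

INTERFACE

Orientations are given as a unit quaternion [w, x, y, z].
In Python, from plant import manip gives the robot as it stands. The module is installed in compiled form; this text tells all that it offers.
- The arm moves only by the shell command python3 -m crank 'ROWS' [OPENING]. ROWS is JSON, a list of rows, each a list of 4 numbers: the shift along the tool's x, y, z in cm, then the turn about the tool's z in units of 6 degrees (1.0 is 6 degrees). A call has 1 to 10 rows; each row shifts and turns the commanded pose from where the row before left it, along the tool's axes as they then stand; what a row does not reach is not made up. A row lasts 1/12 s, in which the tool goes at most 41.7 mm and 7.16 degrees, less where a joint would pass 70% of its speed; a pose out of reach is approached as far as the arm can. A call with a gripper value outside its range is refused whole. OPENING is the opening, from 0 (shut) to 1 (fully open), set as the call begins (- or left out, the last holds). The fingers move at their own pace and stop on an object; the grip force is fixed at half the most. Time passes only in rows, so rows that do not move let the fingers close. It gives the time, the measured TCP pose, the force and the opening at its end, in the units of the state.
- manip.state(): the state, without advancing time (a new reading comes with each control period).
- manip.grab_frame(name): name is "side" or "top" or "wrist"; returns a dict with "img" (480x640x3 uint8, red, green, blue), "intrinsics" (3x3 intrinsics, pixels), "D" ([k1, k2, p1, p2, k3] as OpenCV has them; the pictures are not rectified), "position" and "orientation" of the camera in the world. Camera axes: x right, y up, looking along -z (the intrinsics and any distortion apply to the point x, -y, -z); pixel columns grow to the right and rows downward; lengths in m; the calibration is good to about 2 mm. A picture is of the moment at which its call begins. There is no depth.
- manip.job_done(): hands the job in, once; it reports no verdict.
The state is a dict: "time": time; "joint_pos": joint angles; "joint_vel": joint speeds; "joint_efforts": joint torques, N m; "tool_pos": TCP position; "tool_rot": TCP orientation; "contact_force": force on the tool from outside, world axes, zero at the start; "ft_torque": the same for the moment, N m; "gripper_width": opening from 0.0 (shut) to 1.0 (fully open).
Only numpy, scipy, OpenCV 4.12 (cv2) and the standard library are available. Lean on these libraries where they do the work, as an engineer would, in place of code of your own. Each camera call takes 0.05 s, during which the arm holds its last target.

TASK

Make up the two clamp kits from the parts standing on the bench. The short, two-pocket tray gets the wide jaw in its oblong pocket and the brass tee fitting in its round pocket; the long, three-pocket tray gets the narrow jaw in its oblong pocket, the straight brass fitting in the middle round pocket and the roller in the round pocket at the end. Set every part upright, flat on the floor of its pocket, and leave the cardboard core, the sample jar and the thickness gauge standing where they are.

Things in the scene. Friction and masses are not known exactly. Their poses are not given: they have to be found in the camera images.
- jaw_wide_center (a point): Wide clamp jaw: plain black block 60 mm long (its x), 30 mm wide (its y), 52 mm high, flat sides, a thin groove near the top and TWO steel bolt heads on top (up to 2 mm proud); about 200 g. Origin: its centre, half-way up; z up. Grip across the 30 mm width. Gripped 30 to 36 mm above its underside, the fingertips stay above the tray rims when it is set down. Either way round will do.
- jaw_narrow_center (a point): Narrow clamp jaw: the same black block but only 36 mm long (its x), 30 mm wide (its y), 52 mm high, ONE bolt head on top; about 120 g. Origin: its centre, half-way up; z up. Grip across the 30 mm width. Gripped 30 to 36 mm above its underside, the fingertips stay above the tray rims when it is set down. 
- tee_center (a point): Brass tee fitting, standing upright, 48 mm high, about 120 g: round foot 32 mm across and 10 mm high, round stem 24 mm across above it, and a round cross bar 18 mm thick and 48 mm long along its x axis, the bar's middle 36 mm above the underside. Origin: its centre, half-way up; z up. Grip the 24 mm stem with the fingers either side along its y. Gripped 30 to 36 mm above its underside, the fingertips stay above the tray rims when it is set down. 
- straight_center (a point): Straight brass fitting, standing upright, 56 mm high, about 110 g: round foot 32 mm across and 10 mm high, round body 24 mm across up to 40 mm, then a 16 mm neck with a thin 27 mm collar (look only) and an open bore on top; no side arms. Origin: its centre, half-way up; z up. Grip the 24 mm body from any side. Gripped 30 to 36 mm above its underside, the fingertips stay above the tray rims when it is set down. 
- roller_center (a point): Guide roller standing on end: dark rubber cylinder 33 mm across and 42 mm high, with a 26 mm steel end disc and a 10 mm steel shaft stub on top, 54 mm high in all; about 130 g. Origin: its centre, half-way up; z up. Grip the rubber from any side. Gripped 30 to 36 mm above its underside, the fingertips stay above the tray rims when it is set down. 
- tray_two: The short kit tray, fixed to the table: plain aluminium plate 150 mm (its x) by 64 mm (its y), 10 mm high, with TWO pockets 6 mm deep (pocket floors 4 mm above the table). Origin: centre of its underside. Oblong pocket 78 x 48 mm (long along x) centred at x = -28 mm, y = 0; round pocket 48 mm across centred at x = +43 mm, y = 0.
- tray_three: The long kit tray, fixed to the table: plain aluminium plate 206 mm (its x) by 64 mm (its y), 10 mm high, with THREE pockets 6 mm deep (pocket floors 4 mm above the table). Origin: centre of its underside. Oblong pocket 78 x 48 mm (long along x) centred at x = -56 mm, y = 0; middle round pocket 48 mm across at x = +15 mm, y = 0; end round pocket 48 mm across at x = +71 mm, y = 0.
- core: Bystander: short cardboard tube standing on end, 40 mm across, 34 mm high, open in the middle. Origin: centre of its underside. Loose and light.
- jar: Bystander: small glass sample jar with a white cap, 38 mm across, 48 mm high. Origin: centre of its underside. Loose.
- gauge: Bystander: blue hand-held thickness gauge lying flat, 64 mm long (its x), 30 mm wide (its y), 24 mm high, a round white dial on top. Origin: centre of its underside. Loose.
Not all that is in view belongs to the job. What is shaped like the part that bears jaw_wide_center but green is not meant.

How it is judged:
At the end, for the whole second after the job is handed in: All five parts released, upright (0.12 rad), at rest on their own pocket floors (height within 3 mm), centres within 11 mm of the pocket centre along and across the tray (wide jaw 11 and 12 mm, narrow jaw 26 and 12 mm): anything standing inside its pocket meets this (x of jaw_wide_center in the frame of tray_two between -0.039 and -0.017 m and y of jaw_wide_center in the frame of tray_two between -0.012 and 0.012 m and z of jaw_wide_center in the frame of tray_two between 0.027 and 0.033 m and angle between each of jaw_wide_center, tee_center, jaw_narrow_center, straight_center, roller_center's own z axis and vertical below 0.12 rad and linear speed of each of jaw_wide, tee, jaw_narrow, straight, roller below 0.02 m/s and x of tee_center in the frame of tray_two between 0.032 and 0.054 m and y of tee_center in the frame of tray_two between -0.011 and 0.011 m and z of tee_center in the frame of tray_two between 0.025 and 0.031 m and x of jaw_narrow_center in the frame of tray_three between -0.082 and -0.03 m and y of jaw_narrow_center in the frame of tray_three between -0.012 and 0.012 m and z of jaw_narrow_center in the frame of tray_three between 0.027 and 0.033 m and x of straight_center in the frame of tray_three between 0.004 and 0.026 m and y of straight_center in the frame of tray_three between -0.011 and 0.011 m and z of straight_center in the frame of tray_three between 0.029 and 0.035 m and x of roller_center in the frame of tray_three between 0.06 and 0.082 m and y of roller_center in the frame of tray_three between -0.011 and 0.011 m and z of roller_center in the frame of tray_three between 0.028 and 0.034 m); the robot touches nothing.
It fails at once if the cardboard core is shifted by more than 30 mm or knocked over (distance of core from where it was at the start of the episode above 0.03 m or angle between core's own z axis and vertical above 0.6 rad).
It fails at once if the sample jar is shifted by more than 30 mm or knocked over (distance of jar from where it was at the start of the episode above 0.03 m or angle between jar's own z axis and vertical above 0.6 rad).
It fails at once if the thickness gauge is shifted by more than 30 mm or knocked over (distance of gauge from where it was at the start of the episode above 0.03 m or angle between gauge's own z axis and vertical above 0.6 rad).
It also fails if it takes over 128 s, if anything falls off the work surface, if the arm or the gripper's body presses on something with over 40 N, if the wrist force passes 120 N, or if a joint passes its speed limit or range.

## Working session

There is one attempt and no reset: what is moved stays moved. The work goes in short steps, Python scripts to look and compute and a shell command to move; the robot and the scene stay as the last step left them, time stands still between calls to the robot, and variables do not carry over. Pictures are saved under pics/ and viewed, and the job is handed in when it is done.

```bash
mkdir -p pics; ls
cat > h.py <<'E'
import numpy as np, cv2, pickle
from scipy.spatial.transform import Rotation as R
from plant import manip
def q2R(q): return R.from_quat([q[1],q[2],q[3],q[0]]).as_matrix()
def grab(n,fn=None):
    f=manip.grab_frame(n)
    if fn:
        cv2.imwrite(f'pics/{fn}.png',cv2.cvtColor(f['img'],cv2.COLOR_RGB2BGR)); pickle.dump(f,open(f'pics/{fn}.pkl','wb'))
    return f
def load(fn): return pickle.load(open(f'pics/{fn}.pkl','rb'))
def ray(f,uv):
    p=cv2.undistortPoints(np.array([[uv]],float),np.array(f['intrinsics'],float),np.array(f['D'],float))[0,0]
    d=q2R(f['orientation'])@np.array([p[0],-p[1],-1.]); return np.array(f['position'],float),d/np.linalg.norm(d)
def onz(f,uv,z):
    o,d=ray(f,uv); return o+d*(z-o[2])/d[2]
def proj(f,P):
    c=q2R(f['orientation']).T@(np.array(P,float)-np.array(f['position'],float)); c=c*[1,-1,-1]
    return cv2.projectPoints(c.reshape(1,1,3),np.zeros(3),np.zeros(3),np.array(f['intrinsics'],float),np.array(f['D'],float))[0][0,0]
def tri(*a):
    A=np.zeros((3,3));b=np.zeros(3);L=[]
    for f,uv in a:
        o,d=ray(f,uv);M=np.eye(3)-np.outer(d,d);A+=M;b+=M@o;L.append((o,M))
    p=np.linalg.solve(A,b); return p,[np.linalg.norm(M@(p-o)) for o,M in L]
E
python3 - <<'E'
from h import *
s=manip.state();print(s, manip.grip_depth)
for n in['side','top','wrist']:
    f=grab(n,n+'0');print(n,f['position'],f['orientation'],np.array(f['intrinsics']).tolist(),f['D'])
E
```

```text
pics
{'time': 0.0, 'joint_pos': array([ 1.15001554e+00,  5.33623656e-02,  1.61428256e+00, -3.90713290e-05,
        1.47597027e+00, -1.18995397e-01]), 'joint_vel': array([-1.87565748e-03,  5.99020873e-05, -8.10859237e-05,  3.90242399e-04,
       -1.15355444e-03,  5.10131575e-04]), 'joint_efforts': array([ 2.50899584e-04, -3.93667138e+01, -3.70181179e+01, -4.92718596e-05,
        6.78619574e-03, -4.99102839e-06]), 'tool_pos': array([0.18552173, 0.59619045, 0.23006642]), 'tool_rot': array([ 5.15454997e-04,  8.05363422e-01,  5.92780511e-01, -8.70263081e-04]), 'contact_force': array([-0.89780023,  0.65454628,  1.05916924]), 'ft_torque': array([ 0.00578481,  0.01058239, -0.01011495]), 'gripper_width': 1.0038436035780627} 0.0187
side [0.16651474 0.41618296 0.45755968] [-0.3251955  -0.16934568  0.43122111  0.82438964] [[463.48602882495146, 0.0, 323.5088297950744], [0.0, 463.48602882495146, 236.25973215699287], [0.0, 0.0, 1.0]] [-0.09630879  0.          0.          0.          0.        ]
top [ 0.35020206 -0.02295101  1.09867895] [ 0.70582436  0.0697028  -0.0645192  -0.70199058] [[589.5957627031202, 0.0, 323.05344654134586], [0.0, 589.5957627031202, 235.44405566066433], [0.0, 0.0, 1.0]] [-0.13221675  0.          0.          0.          0.        ]
wrist [0.11532406 0.61778532 0.37177299] [ 0.79640085 -0.11984498 -0.08730926  0.58631046] [[431.8991897916566, 0.0, 321.2847507945359], [0.0, 431.8991897916566, 248.0017573273013], [0.0, 0.0, 1.0]] [-0.0657478  0.         0.         0.         0.       ]
```

View pics/side0.png

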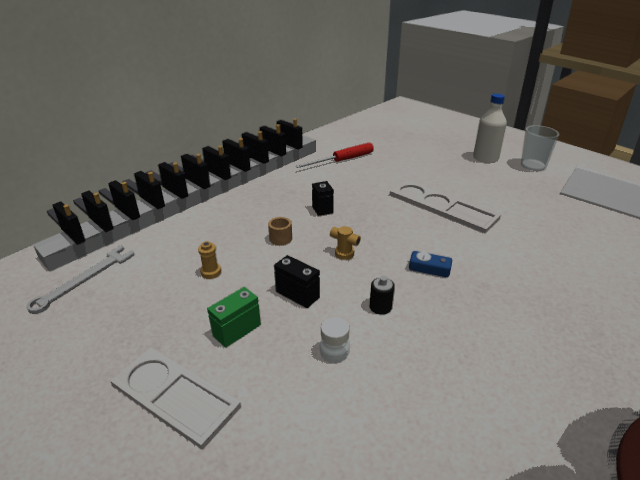

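View pics/top0.png

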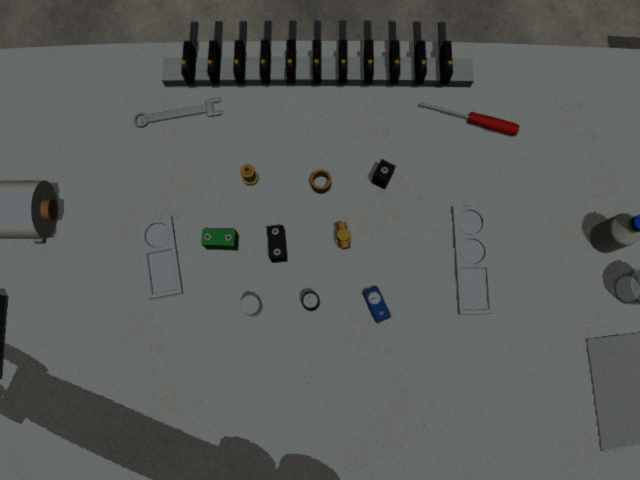

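View pics/wrist0.png

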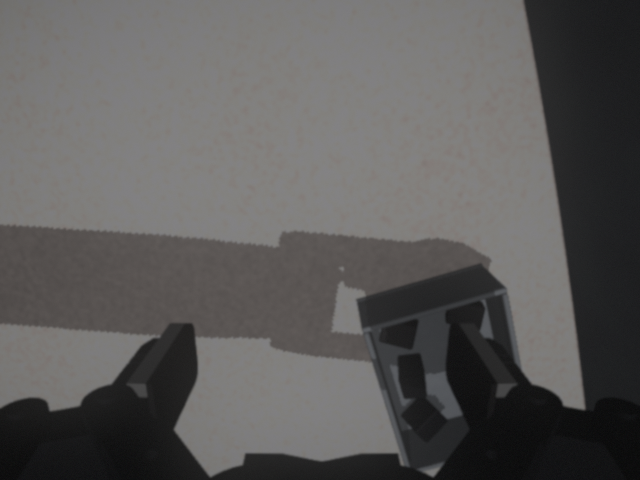

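Candidates (top px):
- **Wide jaw:** the black block with two bolts at (277,243). The green block at (220,238) is a decoy, and the black rack plates around y≈60 are scenery.
- **Narrow jaw:** (383,173), one bolt.
- **Tee:** (343,235), with arms.
- **Straight fitting:** (249,174), no arms. The core at (320,181) is an open ring.
- **Roller:** (310,300), dark sides. The jar at (250,303) has a white cap.
- **Gauge:** (376,303).
- **Two-pocket tray:** (164,257). **Three-pocket tray:** (472,260).

Now the close crops.

Run:
```python
from h import *
t=cv2.imread('pics/top0.png');s=cv2.imread('pics/side0.png')
def g(i): return np.clip(255*(i/255.)**0.6,0,255).astype(np.uint8)
cv2.imwrite('pics/c1.png',g(cv2.resize(t[140:330,210:410],None,fx=4,fy=4,interpolation=cv2.INTER_CUBIC))[:600])
cv2.imwrite('pics/c1b.png',g(cv2.resize(t[140:330,210:410],None,fx=3,fy=3,interpolation=cv2.INTER_CUBIC)))
a=g(cv2.resize(t[205:305,135:195],None,fx=5,fy=5,interpolation=cv2.INTER_CUBIC));b=g(cv2.resize(t[200:320,440:500],None,fx=5,fy=5,interpolation=cv2.INTER_CUBIC))
c=np.zeros((600,600,3),np.uint8);c[:500,:300]=a;c[:600,300:]=b;cv2.imwrite('pics/c2.png',c)
cv2.imwrite('pics/c3.png',cv2.resize(s[170:370,190:460],None,fx=2.9,fy=2.9,interpolation=cv2.INTER_CUBIC))
```

```text
(no output)
```

View pics/c1b.png

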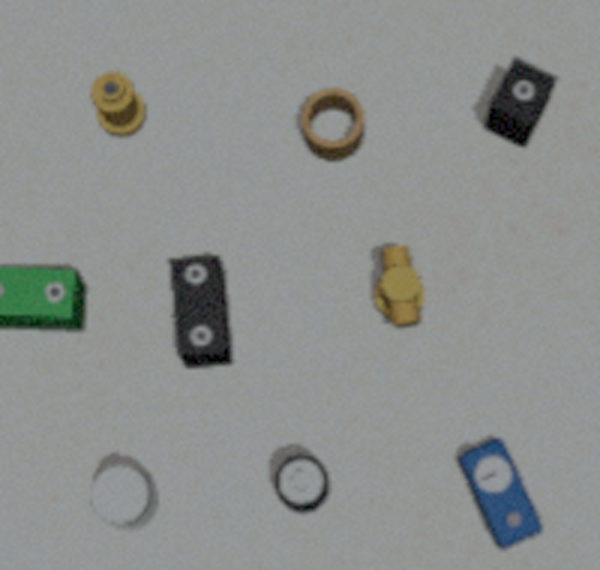

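View pics/c2.png

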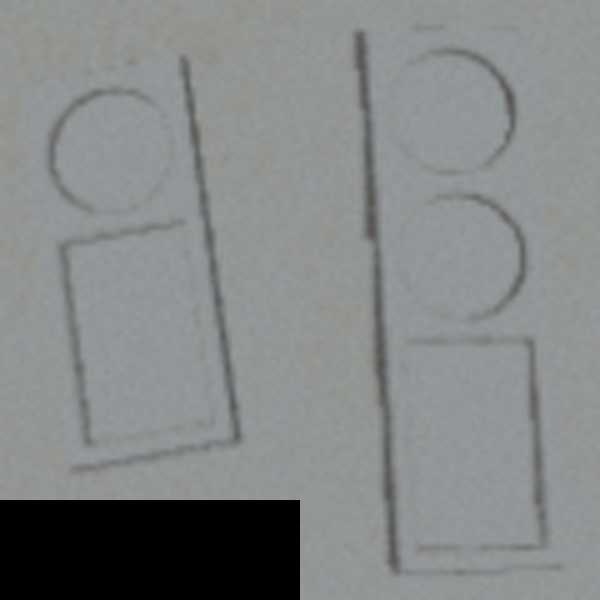

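View pics/c3.png

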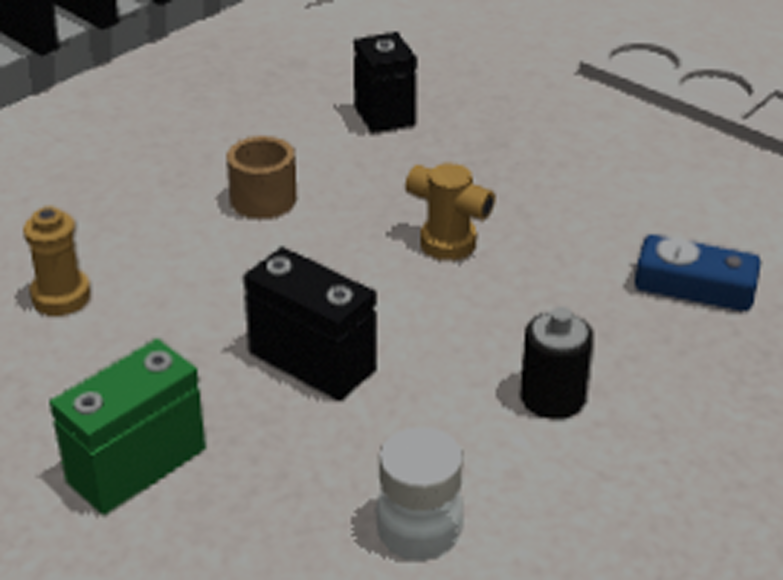

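The crops confirm the choice: a black two-bolt jaw, a one-bolt jaw, a tee with arms, an armless straight fitting, and a roller with a shaft stub. I'll triangulate the same features in both views.

Run:
```python
from h import *
T=load('top0');S=load('side0')
t=lambda x,y:(210+(x+.5)/3-.5,140+(y+.5)/3-.5)
s=lambda x,y:(190+(x+.5)/2.9-.5,170+(y+.5)/2.9-.5)
F={'wide b1':((195,273),(279,266)),'wide b2':((201,335),(340,295)),'narrow b':((524,90),(385,46)),
'straight top':((111,88),(47,214)),'tee top':((400,282),(450,176)),'roller top':((302,482),(560,316)),
'gauge dial':((493,475),(678,251)),'jar cap':((122,494),(421,458)),'green b1':((55,292),(158,361)),'core top':((334,113),(262,153))}
for k,(a,b) in F.items():
    p,e=tri((T,t(*a)),(S,s(*b)));print(k,p.round(4),np.round(e,4))
r=lambda x,y:(440+(x-300+.5)/5-.5,200+(y+.5)/5-.5)
l=lambda x,y:(135+(x+.5)/5-.5,205+(y+.5)/5-.5)
# round pocket centres, top view, rim z=.01
print('t2 round',onz(T,l(112,151),.01).round(4)); 
print('t2 oblong',[onz(T,l(*c),.01).round(4) for c in[(62,244),(184,221),(213,422),(88,444)]])
print('t3 r',onz(T,r(452,111),.01).round(4),onz(T,r(464,257),.01).round(4))
print('t3 obl',[onz(T,r(*c),.01).round(4) for c in[(407,342),(532,340),(545,547),(417,548)]])
```

```text
wide b1 [0.5595 0.0729 0.0533] [0.0003 0.0003]
wide b2 [0.5217 0.0685 0.0535] [0.0001 0.0001]
narrow b [ 0.676  -0.1274  0.0523] [0.0002 0.0002]
straight top [0.6753 0.1274 0.0562] [0. 0.]
tee top [ 0.5558 -0.0509  0.047 ] [0.0002 0.0002]
roller top [0.4353 0.0078 0.0524] [0.0012 0.0012]
gauge dial [ 0.4418 -0.1079  0.023 ] [0.0004 0.0004]
jar cap [0.4273 0.115  0.0452] [0.0005 0.0005]
green b1 [0.5477 0.1577 0.0538] [0.0002 0.0002]
core top [ 0.6656 -0.0107  0.0325] [0.0012 0.0012]
t2 round [0.5594 0.302  0.01  ]
t2 oblong [array([0.5234, 0.3194, 0.01  ]), array([0.5326, 0.2726, 0.01  ]), array([0.4565, 0.2576, 0.01  ]), array([0.4476, 0.305 , 0.01  ])]
t3 r [ 0.5874 -0.2936  0.01  ] [ 0.5312 -0.2958  0.01  ]
t3 obl [array([ 0.4989, -0.2729,  0.01  ]), array([ 0.4997, -0.3206,  0.01  ]), array([ 0.4221, -0.3224,  0.01  ]), array([ 0.4219, -0.2742,  0.01  ])]
```

The heights match the text, and the pocket spacings agree (71, 56 and 70.5 mm against 71, 56 and 71). Next I'll measure the tray rim height from both views, then the yaw of the narrow jaw and the tee.

Run:
```python
from h import *
s=cv2.imread('pics/side0.png');t=cv2.imread('pics/top0.png')
def g(i): return np.clip(255*(i/255.)**0.7,0,255).astype(np.uint8)
cv2.imwrite('pics/d1.png',cv2.resize(s[350:450,105:245],None,fx=5,fy=5,interpolation=cv2.INTER_CUBIC))
cv2.imwrite('pics/d2.png',cv2.resize(s[175:235,380:510],None,fx=6,fy=6,interpolation=cv2.INTER_CUBIC))
a=g(cv2.resize(t[150:200,360:410],None,fx=8,fy=8,interpolation=cv2.INTER_CUBIC));b=g(cv2.resize(t[210:260,320:370],None,fx=8,fy=8,interpolation=cv2.INTER_CUBIC))
cv2.imwrite('pics/d3.png',np.hstack([a,b]))
```

```text
(no output)
```

View pics/d1.png

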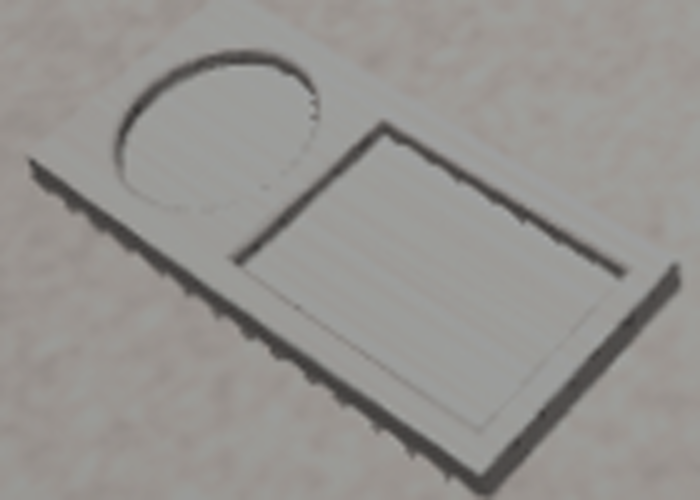

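View pics/d2.png

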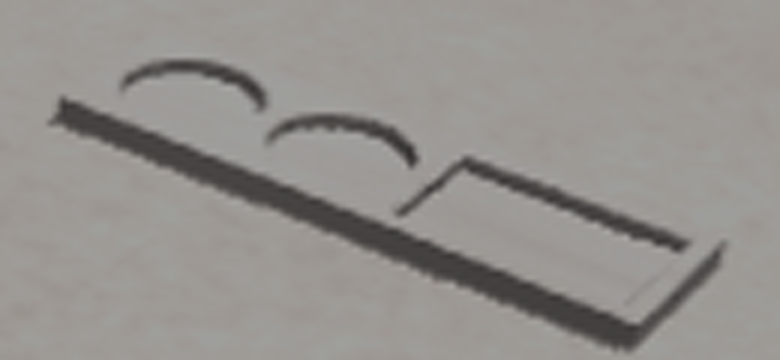

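View pics/d3.png

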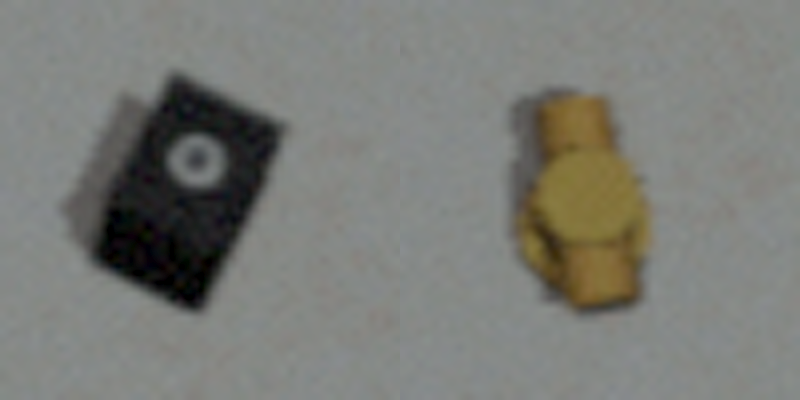

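Run:
```python
from h import *
T=load('top0');S=load('side0')
l=lambda x,y:(135+(x+.5)/5-.5,205+(y+.5)/5-.5)
r=lambda x,y:(440+(x-300+.5)/5-.5,200+(y+.5)/5-.5)
d1=lambda x,y:(105+(x+.5)/5-.5,350+(y+.5)/5-.5)
d2=lambda x,y:(380+(x+.5)/6-.5,175+(y+.5)/6-.5)
for n,a,b in [('t2 c NW',l(62,244),d1(232,260)),('t2 NE',l(184,221),d1(384,124)),('t2 SE',l(213,422),d1(627,270)),('t2 SW',l(88,444),d1(480,432)),
 ('t3 NW',r(407,342),d2(397,213)),('t3 NE',r(532,340),d2(465,158)),('t3 SE',r(545,547),d2(690,243))]:
    p,e=tri((T,a),(S,b));print(n,p.round(4),np.round(e,4))
n=lambda x,y:(360+(x+.5)/8-.5,150+(y+.5)/8-.5)
a,b,c=[onz(T,n(*q),.052) for q in[(175,72),(285,125),(110,205)]]
print('narrow edge y',a,b,np.linalg.norm(a-b),np.degrees(np.arctan2(*(a-b)[[1,0]])),'x edge',np.degrees(np.arctan2(*(a-c)[[1,0]])))
m=lambda x,y:(320+(x-400+.5)/8-.5,210+(y+.5)/8-.5)
a,b=[onz(T,m(*q),.036) for q in[(575,97),(606,305)]]
print('tee bar',np.linalg.norm(a-b),(a+b)/2,np.degrees(np.arctan2(*(a-b)[[1,0]])))
```

```text
t2 c NW [0.5237 0.3198 0.0096] [0.0004 0.0004]
t2 NE [0.5329 0.2731 0.0085] [0.0001 0.0001]
t2 SE [0.4568 0.258  0.0098] [0.0004 0.0004]
t2 SW [0.4478 0.3053 0.009 ] [0.0001 0.0001]
t3 NW [ 0.4986 -0.2732  0.0094] [0.0004 0.0004]
t3 NE [ 0.5004 -0.3209  0.0079] [0.0005 0.0005]
t3 SE [ 0.4227 -0.3226  0.0085] [0.0005 0.0005]
narrow edge y [ 0.69772896 -0.12232709  0.052     ] [ 0.68502811 -0.14770283  0.052     ] 0.028376747626799387 63.41150589969733 x edge -25.67568657469519
tee bar 0.049104641756443836 [ 0.55636983 -0.05178239  0.036     ] 8.306386540531415
```

```bash
cat > to.py <<'E'
import sys
from h import *
def go(x,y,z,yaw):
    s=manip.state();Rm=q2R(s['tool_rot']);d=Rm.T@(np.array([x,y,z])-s['tool_pos'])*100
    cy=np.degrees(np.arctan2(Rm[1,0],Rm[0,0]));tn=(cy-yaw+180)%360-180
    print('t',round(s['time'],2),'pos',s['tool_pos'].round(4),'yaw',round(cy,1),'tilt',np.degrees(np.arccos(-Rm[2,2])).round(2),'w',round(s['gripper_width'],3),'F',s['contact_force'].round(1))
    print('shift cm',d.round(2),'turn units',round(tn/6,2))
if __name__=='__main__': go(*map(float,sys.argv[1:5]))
E
python3 to.py .5406 .0707 .15 96.6
```

```text
t 0.15 pos [0.1856 0.5963 0.2303] yaw 72.7 tilt 0.1 w 1.004 F [ 0.2  0.  -0. ]
shift cm [-39.62  49.52   8.09] turn units -3.98
```

```bash
python3 -m crank '[[-2,2.5,0.4,0],[-2,2.5,0.4,0],[-2,2.5,0.4,0],[-2,2.5,0.4,0],[-2,2.5,0.4,0],[-2,2.5,0.4,0],[-2,2.5,0.4,0],[-2,2.5,0.4,0],[-2,2.5,0.4,0],[-2,2.5,0.4,0]]' 0.6; python3 to.py .5406 .0707 .15 96.6
```

```text
time: 0.98
tool_pos: [0.3654, 0.33, 0.1909]
tool_rot: [0.0, 0.805, 0.593, -0.0]
contact_force: [0.8, -0.5, 0.6]
gripper_width: 0.597
t 0.98 pos [0.3654 0.33   0.1909] yaw 72.7 tilt 0.01 w 0.597 F [ 0.8 -0.5  0.6]
shift cm [-19.56  24.43   4.09] turn units -3.98
```

```bash
python3 -m crank '[[-2.4,3,0.4,0],[-2.4,3,0.4,0],[-2.4,3,0.4,0],[-2.4,3,0.4,0],[-2.4,3,0.4,0],[-2.4,3,0.4,0],[-2.4,3,0.4,0],[-2.4,3,0.4,0],[0,0,0,-1],[0,0,0,-1]]'; python3 -m crank '[[0,0,0,-1],[0,0,0,-1],[0,0,0,0]]'
python3 to.py .5406 .0707 .15 96.6; python3 -c "
from h import *
grab('wrist','w1')"
```

```text
time: 1.82
tool_pos: [0.5376, 0.0747, 0.1585]
tool_rot: [-0.001, 0.739, 0.674, -0.001]
contact_force: [0.8, -0.6, -0.7]
gripper_width: 0.596
time: 2.07
tool_pos: [0.5369, 0.0766, 0.1588]
tool_rot: [-0.0, 0.664, 0.748, -0.0]
contact_force: [-0.4, -0.4, 0.2]
gripper_width: 0.6
t 2.07 pos [0.5369 0.0766 0.1588] yaw 96.8 tilt 0.05 w 0.6 F [-0.4 -0.4  0.2]
shift cm [-0.63  0.3   0.88] turn units 0.03
```

View pics/w1.png

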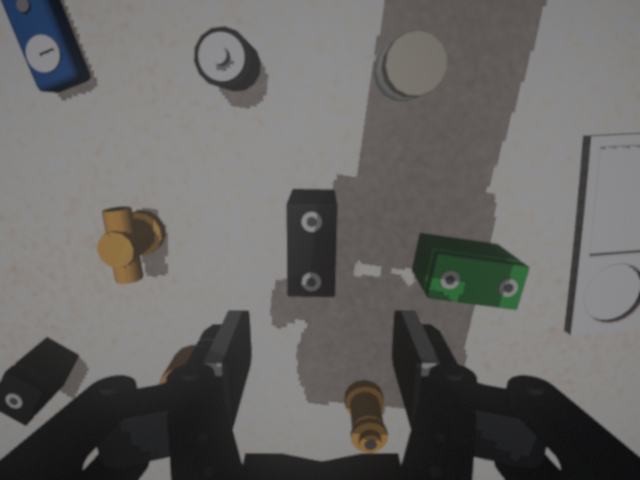

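The wrist view shows the black two-bolt jaw at (312,222)/(311,281), with the green decoy to its right at (472,272). I'll cross-check the positions.

```bash
python3 -c "
from h import *
f=load('w1')
for n,u,z in[('b1',(311,281),.053),('b2',(312,222),.053),('tee',(116,249),.048),('straight',(370,440),.056),('roller',(221,56),.054),('narrow',(14,401),.053)]: print(n,onz(f,u,z).round(4))
print(tri((f,(311,281)),(load('top0'),(274.7,230.7))))
"; python3 to.py .5406 .0707 .014 96.6
```

```text
b1 [0.5609 0.0721 0.053 ]
b2 [0.5238 0.0686 0.053 ]
tee [ 0.5563 -0.0505  0.048 ]
straight [0.6731 0.126  0.056 ]
roller [0.4387 0.0101 0.054 ]
narrow [ 0.6773 -0.1269  0.053 ]
(array([0.55829419, 0.07218296, 0.05976616]), [np.float64(0.00022904710794227707), np.float64(0.00022904710794228523)])
t 2.12 pos [0.5369 0.0767 0.1589] yaw 96.6 tilt 0.04 w 0.596 F [-0.2 -0.1 -0.5]
shift cm [-0.64  0.31 14.49] turn units -0.0
```

The views agree within about 2 mm. Descending onto the wide jaw.

```bash
python3 -m crank '[[-0.6,0.4,0,0],[0,0,2.5,0],[0,0,2.5,0],[0,0,2.5,0],[0,0,2.5,0],[0,0,2,0],[0,0,1.5,0],[0,0,1,0],[0,0,0,0]]'; python3 to.py .541 .0706 .014 96.6; python3 -c "
from h import *
grab('wrist','w2')"
```

```text
time: 2.87
tool_pos: [0.5399, 0.0711, 0.0117]
tool_rot: [-0.002, 0.665, 0.747, -0.002]
contact_force: [0.1, 0.8, -0.7]
gripper_width: 0.599
t 2.87 pos [0.5399 0.0711 0.0117] yaw 96.6 tilt 0.27 w 0.599 F [ 0.1  0.8 -0.7]
shift cm [-0.06  0.1  -0.23] turn units 0.01
```

View pics/w2.png

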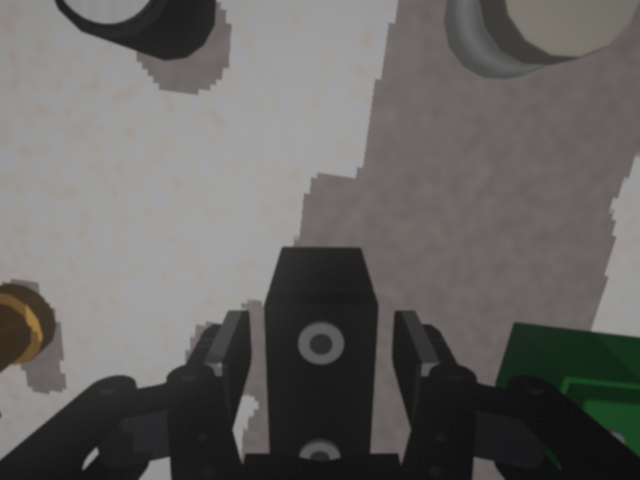

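The jaw sits centred between the fingers. Closing.

```bash
python3 -m crank '[[0,0.1,-0.2,0],[0,0,0,0],[0,0,0,0],[0,0,0,0],[0,0,0,0],[0,0,0,0],[0,0,0,0],[0,0,0,0]]' 0; python3 to.py .541 .0706 .1 96.6
```

```text
time: 3.58
tool_pos: [0.5446, 0.0714, 0.0184]
tool_rot: [0.002, 0.665, 0.747, 0.001]
contact_force: [1.0, -1.3, 6.5]
gripper_width: 0.341
t 3.58 pos [0.5446 0.0714 0.0184] yaw 96.7 tilt 0.23 w 0.341 F [ 1.  -1.3  6.5]
shift cm [-0.04 -0.34 -8.16] turn units 0.02
```

```bash
python3 -m crank '[[0,0,0,0],[0,0,-0.5,0],[0,0,-1.5,0],[0,0,-2.5,0],[0,0,-2.5,0],[0,0,-2,0],[0,0,-1,0],[0,0,0,0],[0,0,0,0]]'; python3 to.py .490 .2888 .12 100.9; python3 -c "
from h import *
grab('wrist','w3')"
```

```text
time: 4.33
tool_pos: [0.5423, 0.0715, 0.1157]
tool_rot: [-0.0, 0.665, 0.747, -0.0]
contact_force: [-0.3, 0.5, -3.0]
gripper_width: 0.342
t 4.33 pos [0.5423 0.0715 0.1157] yaw 96.7 tilt 0.04 w 0.342 F [-0.3  0.5 -3. ]
shift cm [22.2  -2.65 -0.43] turn units -0.7
```

View pics/w3.png

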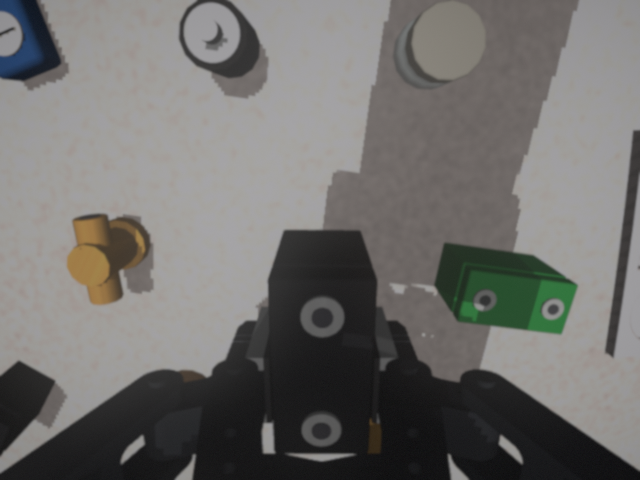

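The jaw is held upright. I'll work out its offset from the TCP.

```bash
cat > held.py <<'E'
from h import *
def rel(fn,pts,z):
    f=load(fn);s=manip.state();c=np.mean([onz(f,p,z) for p in pts],0)
    print('center',c.round(4),'in tool cm',(q2R(s['tool_rot']).T@(c-s['tool_pos'])*100).round(2))
E
python3 -c "
from held import *
rel('w3',[(322,317),(321,431)],.150)
rel('w3',[(322,317),(321,431)],.152)"
```

```text
center [0.5404 0.0703 0.15  ] in tool cm [-0.1  -0.13 -3.54]
center [0.5391 0.0701 0.152 ] in tool cm [-0.11 -0.27 -3.74]
```

```bash
python3 -m crank '[[1.5,-0.2,0,0],[2.7,-0.3,0,0],[3,-0.3,0,0],[3,-0.3,0,0],[3,-0.3,0,0],[3,-0.3,0,0],[3,-0.3,0,0],[2,-0.3,0,0],[1,-0.1,0,-0.7],[0,0,0,0]]'; python3 -m crank '[[0,0,0,0],[0,0,0,0]]'; python3 to.py .4915 .289 .05 100.9
```

```text
time: 5.22
tool_pos: [0.4908, 0.2905, 0.1136]
tool_rot: [-0.001, 0.635, 0.772, -0.002]
contact_force: [-0.5, -0.7, -3.1]
gripper_width: 0.339
time: 5.38
tool_pos: [0.4924, 0.2881, 0.1148]
tool_rot: [-0.0, 0.637, 0.771, -0.001]
contact_force: [-1.0, -0.6, -2.9]
gripper_width: 0.342
t 5.38 pos [0.4924 0.2881 0.1148] yaw 100.8 tilt 0.16 w 0.342 F [-1.  -0.6 -2.9]
shift cm [ 0.11 -0.06  6.48] turn units -0.02
```

```bash
python3 -m crank '[[0.1,0,2,0],[0,0,2,0],[0,0,2,0],[0,0,1.2,0],[0,0,0.8,0],[0,0,0,0],[0,0,0,0],[0,0,0,0]]'; python3 to.py .4915 .289 .022 100.9;python3 -c "
from h import *
grab('wrist','w4');grab('side','s4')"
```

```text
time: 6.05
tool_pos: [0.4939, 0.2903, 0.0376]
tool_rot: [0.001, 0.637, 0.771, 0.001]
contact_force: [0.4, 0.7, -1.8]
gripper_width: 0.338
t 6.05 pos [0.4939 0.2903 0.0376] yaw 100.9 tilt 0.13 w 0.338 F [ 0.4  0.7 -1.8]
shift cm [-0.08 -0.26  1.56] turn units -0.0
```

View pics/w4.png

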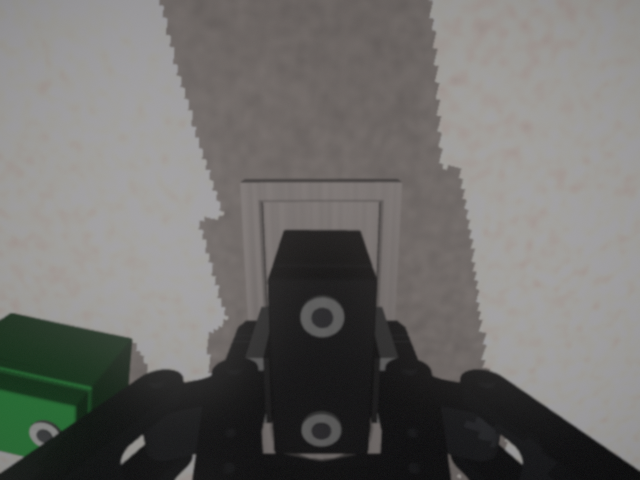

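View pics/s4.png

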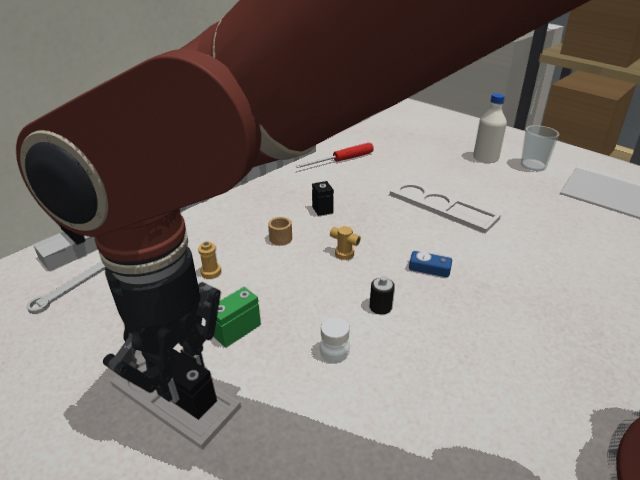

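The jaw is centred across the pocket: pocket edges at cols 262 and 380, jaw at 322. Lowering and releasing.

```bash
python3 -m crank '[[0,-0.2,0.5,0],[0,0,0.5,0],[0,0,0.3,0],[0,0,0.2,0],[0,0,0,0],[0,0,0,0],[0,0,0,0]]'; python3 to.py .4915 .289 .022 100.9
```

```text
time: 6.73
tool_pos: [0.4907, 0.2898, 0.0225]
tool_rot: [-0.0, 0.637, 0.771, -0.001]
contact_force: [-4.5, -1.2, 7.0]
gripper_width: 0.342
t 6.73 pos [0.4907 0.2898 0.0225] yaw 100.9 tilt 0.07 w 0.342 F [-4.5 -1.2  7. ]
shift cm [-0.09  0.07  0.05] turn units 0.0
```

Contact, with 7 N upward at the expected height. Release, then rise.

```bash
python3 -m crank '[[0,0,0,0],[0,0,0,0],[0,0,0,0],[0,0,-0.5,0],[0,0,-2,0],[0,0,-3,0],[0,0,-3,0],[0,0,-2,0],[0,0,0,0],[0,0,0,0]]' 0.6; python3 to.py .556 -.0512 .13 98.3;python3 -c "
from h import *
grab('wrist','w5')"
```

```text
time: 7.57
tool_pos: [0.492, 0.2902, 0.1283]
tool_rot: [0.001, 0.637, 0.771, 0.002]
contact_force: [0.1, -0.1, -1.7]
gripper_width: 0.604
t 7.57 pos [0.492  0.2902 0.1283] yaw 100.9 tilt 0.22 w 0.604 F [ 0.1 -0.1 -1.7]
shift cm [-34.73  -0.17  -0.2 ] turn units 0.43
```

View pics/w5.png

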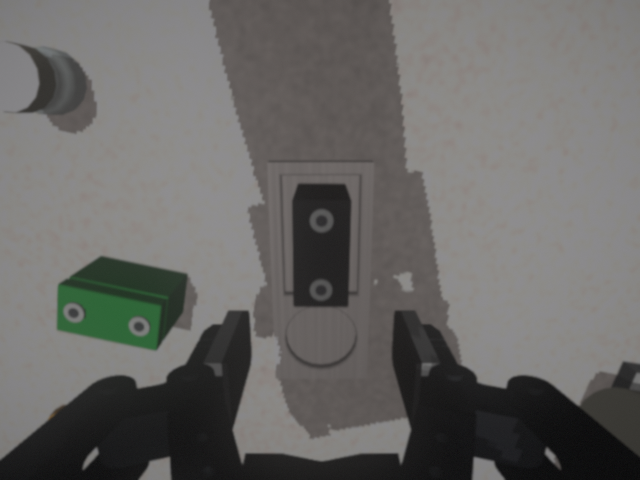

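The wide jaw is standing in its pocket. Next, the tee.

```bash
python3 -m crank '[[-2,0,0,0],[-3.5,0,0,0],[-4,0,0,0],[-4,0,0,0],[-4,0,0,0],[-4,0,0,0],[-4,0,0,0],[-4,0,0,0],[-3.2,-0.2,0,0],[-2,0,0,0.4]]'; python3 -m crank '[[0,0,0,0],[0,0,0,0]]'; python3 to.py .556 -.0512 .014 98.3;python3 -c "
from h import *
grab('wrist','w6')"
```

```text
time: 8.45
tool_pos: [0.5532, -0.0543, 0.1239]
tool_rot: [-0.001, 0.654, 0.757, -0.001]
contact_force: [0.5, 0.1, 0.2]
gripper_width: 0.597
time: 8.62
tool_pos: [0.5534, -0.0519, 0.1242]
tool_rot: [-0.002, 0.653, 0.757, -0.001]
contact_force: [-0.4, -0.4, -0.1]
gripper_width: 0.604
t 8.62 pos [ 0.5534 -0.0519  0.1242] yaw 98.4 tilt 0.22 w 0.604 F [-0.4 -0.4 -0.1]
shift cm [1.000e-02 3.100e-01 1.102e+01] turn units 0.02
```

View pics/w6.png

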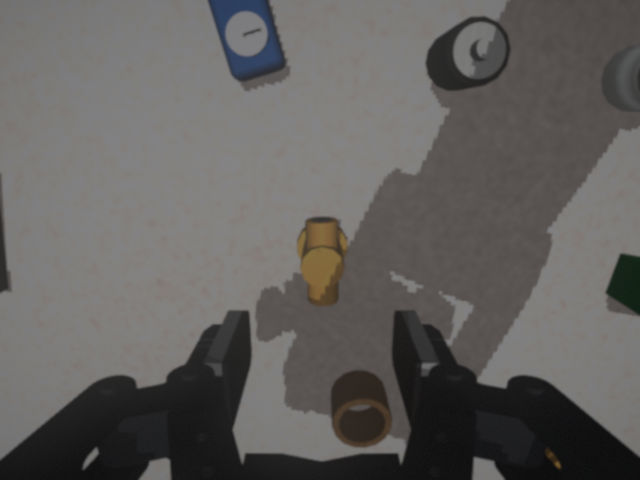

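The tee is at (322,267), with its bar aligned to the tool's y axis and centred between the fingers.

```bash
python3 -c "
from h import *
f=load('w6');print(onz(f,(322,267),.048),manip.state()['tool_pos'])
print('roller',onz(f,(480,49),.054),'core',onz(f,(361,424),.034))"
python3 -m crank '[[0,0.3,2,0],[0,0,2.5,0],[0,0,2.5,0],[0,0,2,0],[0,0,1.3,0],[0,0,0.7,0],[0,0,0,0],[0,0,0,0]]';python3 to.py .556 -.0512 .014 98.3
```

```text
[ 0.55678315 -0.05189046  0.048     ] [ 0.5533861  -0.05093889  0.12443404]
roller [0.43926009 0.00414987 0.054     ] core [ 0.66494007 -0.01018664  0.034     ]
time: 9.33
tool_pos: [0.5578, -0.0504, 0.0167]
tool_rot: [0.0, 0.652, 0.758, 0.0]
contact_force: [-1.8, -0.1, 0.1]
gripper_width: 0.596
t 9.33 pos [ 0.5578 -0.0504  0.0167] yaw 98.6 tilt 0.02 w 0.596 F [-1.8 -0.1  0.1]
shift cm [-0.05 -0.19  0.27] turn units 0.04
```

```bash
python3 -m crank '[[0,-0.1,0.3,0],[0,0,0,0],[0,0,0,0],[0,0,0,0],[0,0,0,0],[0,0,0,0],[0,0,0,0],[0,0,0,0],[0,0,0,0],[0,0,0,0]]' 0;python3 to.py .556 -.0512 .014 98.3
```

```text
time: 10.17
tool_pos: [0.5575, -0.0513, 0.0145]
tool_rot: [0.001, 0.653, 0.758, 0.0]
contact_force: [0.2, -0.0, 6.2]
gripper_width: 0.264
t 10.17 pos [ 0.5575 -0.0513  0.0145] yaw 98.5 tilt 0.11 w 0.264 F [ 0.2 -0.   6.2]
shift cm [ 0.04 -0.15  0.05] turn units 0.03
```

```bash
python3 -m crank '[[0,0,-0.5,0],[0,0,-1.5,0],[0,0,-2.5,0],[0,0,-2.5,0],[0,0,-2,0],[0,0,-1.5,0],[0,0,-0.5,0],[0,0,0,0],[0,0,0,0]]'; python3 -c "
from h import *
grab('wrist','w7')"; python3 to.py .5594 .302 .12 100.9
```

```text
time: 10.92
tool_pos: [0.5558, -0.051, 0.1223]
tool_rot: [-0.001, 0.653, 0.758, -0.0]
contact_force: [-0.1, -0.9, -1.6]
gripper_width: 0.262
t 10.97 pos [ 0.5554 -0.0509  0.1216] yaw 98.5 tilt 0.16 w 0.264 F [ 0.4  0.9 -1.1]
shift cm [34.84  5.61  0.18] turn units -0.4
```

View pics/w7.png

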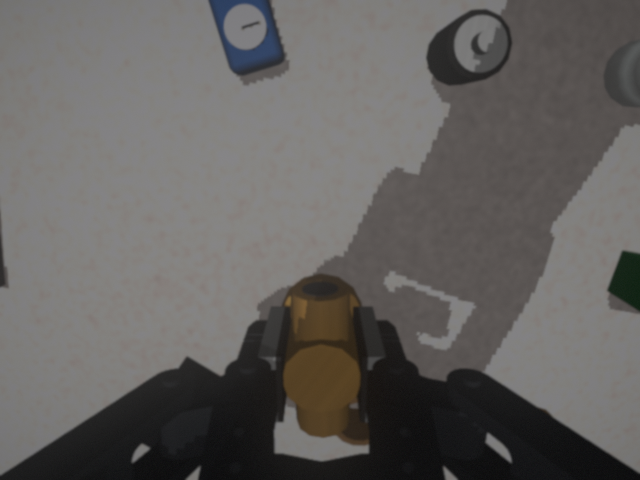

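```bash
python3 -c "
from held import *
rel('w7',[(322,380)],.155)"
python3 -m crank '[[2,0.4,0,0],[3.5,0.6,0,0],[4,0.6,0,0],[4,0.6,0,0],[4,0.6,0,0],[4,0.6,0,0],[4,0.6,0,0],[4,0.6,0,0],[3.3,0.6,0,0],[2,0.5,0,-0.4]]'; python3 -m crank '[[0,0,0,0],[0,0,0,0]]'; python3 to.py .5594 .302 .05 100.9;python3 -c "
from h import *
grab('wrist','w8')"
```

```text
center [ 0.5561 -0.0518  0.155 ] in tool cm [-0.1   0.04 -3.34]
time: 11.8
tool_pos: [0.5595, 0.3046, 0.1209]
tool_rot: [-0.001, 0.635, 0.772, -0.001]
contact_force: [-0.2, -0.8, -0.9]
gripper_width: 0.266
time: 11.97
tool_pos: [0.5602, 0.302, 0.1211]
tool_rot: [-0.001, 0.636, 0.772, -0.002]
contact_force: [0.5, -0.6, -1.2]
gripper_width: 0.261
t 11.97 pos [0.5602 0.302  0.1211] yaw 101.0 tilt 0.21 w 0.261 F [ 0.5 -0.6 -1.2]
shift cm [ 0.03 -0.05  7.11] turn units 0.02
```

View pics/w8.png

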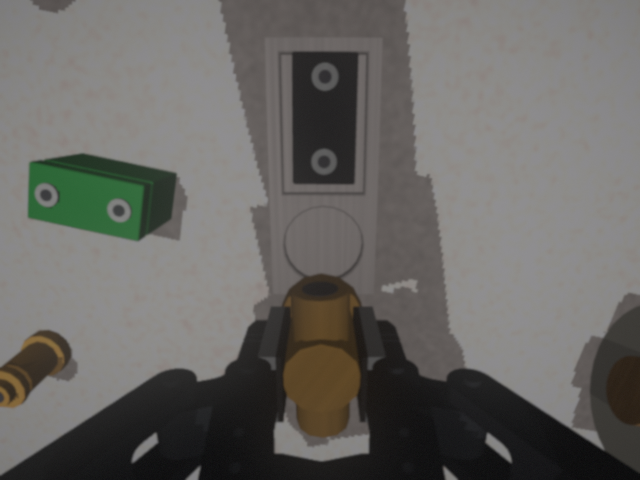

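```bash
python3 -c "
from h import *
f=load('w8');print('pocket',onz(f,(323,242),.01).round(4));a,b=[onz(f,q,.057) for q in[(325,76),(324,161)]];print('wide',((a+b)/2).round(4))"
python3 -m crank '[[0,-0.1,2,0],[0,0,2.5,0],[0,0,2,0],[0,0,1.5,0],[0,0,1,0],[0,0,0.5,0],[0,0,0.3,0],[0,0,0.2,0],[0,0,0,0],[0,0,0,0]]';python3 to.py .5594 .302 .0185 100.9
```

```text
pocket [0.5597 0.3017 0.01  ]
wide [0.4888 0.2884 0.057 ]
time: 12.85
tool_pos: [0.5612, 0.3016, 0.0245]
tool_rot: [0.0, 0.637, 0.771, 0.001]
contact_force: [0.4, 0.6, -0.4]
gripper_width: 0.264
t 12.85 pos [0.5612 0.3016 0.0245] yaw 100.9 tilt 0.11 w 0.264 F [ 0.4  0.6 -0.4]
shift cm [ 0.07 -0.17  0.6 ] turn units 0.0
```

```bash
python3 -m crank '[[0,-0.1,0.3,0],[0,0,0.2,0],[0,0,0.1,0],[0,0,0.1,0],[0,0,0,0],[0,0,0,0],[0,0,0,0]]';python3 to.py .5594 .302 .0185 100.9
```

```text
time: 13.43
tool_pos: [0.5599, 0.3014, 0.0186]
tool_rot: [0.0, 0.637, 0.771, 0.0]
contact_force: [-4.8, -2.9, 10.3]
gripper_width: 0.267
t 13.43 pos [0.5599 0.3014 0.0186] yaw 100.9 tilt 0.02 w 0.267 F [-4.8 -2.9 10.3]
shift cm [ 0.07 -0.04  0.01] turn units 0.0
```

Seated, with 10 N upward at z=.0186. Releasing, then on to the straight fitting.

```bash
python3 -m crank '[[0,0,0,0],[0,0,0,0],[0,0,0,0],[0,0,0,0],[0,0,-0.5,0],[0,0,-2,0],[0,0,-3,0],[0,0,-3,0],[0,0,-2,0],[0,0,-0.5,0]]' 0.6; python3 to.py .6745 .1268 .13 91.8;python3 -c "
from h import *
grab('wrist','w9')"
```

```text
time: 14.27
tool_pos: [0.5621, 0.3022, 0.1319]
tool_rot: [0.002, 0.637, 0.771, 0.004]
contact_force: [0.8, 0.5, 0.6]
gripper_width: 0.596
t 14.27 pos [0.5621 0.3022 0.1319] yaw 100.9 tilt 0.49 w 0.596 F [0.8 0.5 0.6]
shift cm [-19.35   7.71   0.22] turn units 1.52
```

View pics/w9.png

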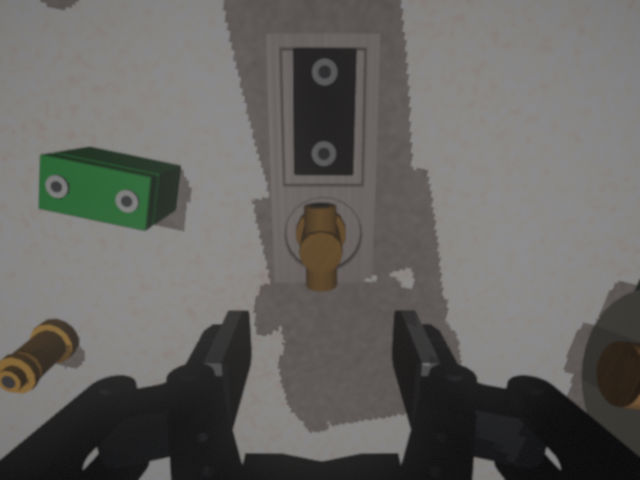

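The tee stands in its round pocket. Moving to the straight fitting.

```bash
python3 -m crank '[[-2,0.8,0,0],[-3,1.2,0,0],[-3.3,1.3,0,0],[-3.3,1.3,0,0],[-3.3,1.3,0,0],[-2.5,1,0,0],[-2,0.8,0,0],[0,0,0,0.8],[0,0,0,0.7],[0,0,0,0]]'; python3 -m crank '[[0,0,0,0],[0,0,0,0]]'; python3 to.py .6745 .1268 .014 91.8;python3 -c "
from h import *
grab('wrist','w10')"
```

```text
time: 15.15
tool_pos: [0.6707, 0.1244, 0.1235]
tool_rot: [-0.001, 0.696, 0.718, -0.001]
contact_force: [0.0, -0.8, -0.0]
gripper_width: 0.601
time: 15.32
tool_pos: [0.671, 0.1254, 0.1249]
tool_rot: [-0.001, 0.695, 0.719, -0.001]
contact_force: [-1.0, -0.2, 0.6]
gripper_width: 0.6
t 15.32 pos [0.671  0.1254 0.1249] yaw 92.0 tilt 0.12 w 0.6 F [-1.  -0.2  0.6]
shift cm [ 0.13  0.38 11.09] turn units 0.04
```

View pics/w10.png

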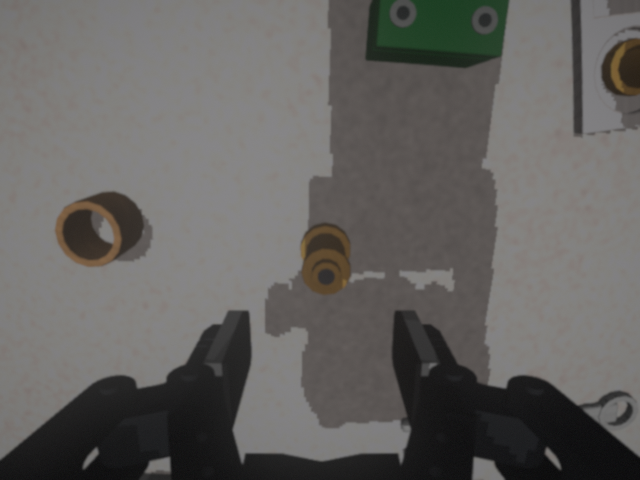

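```bash
python3 -c "
from h import *
f=load('w10');print(onz(f,(326,276),.056).round(4), tri((f,(326,276)),(load('top0'),(246.7,169)),(load('side0'),(206,243.5))))"
python3 -m crank '[[0.1,0.4,2,0],[0,0,2.5,0],[0,0,2.5,0],[0,0,2,0],[0,0,1.3,0],[0,0,0.7,0],[0,0,0.2,0],[0,0,0,0],[0,0,0,0]]';python3 to.py .6745 .1265 .014 91.8
```

```text
[0.6769 0.1271 0.056 ] (array([0.67602317, 0.12717634, 0.05586002]), [np.float64(0.0008874011885936681), np.float64(0.0006670968910219417), np.float64(0.00032392166288229237)])
time: 16.12
tool_pos: [0.6769, 0.1265, 0.0159]
tool_rot: [0.001, 0.695, 0.719, 0.001]
contact_force: [-0.1, -0.4, 0.6]
gripper_width: 0.595
t 16.12 pos [0.6769 0.1265 0.0159] yaw 91.9 tilt 0.15 w 0.595 F [-0.1 -0.4  0.6]
shift cm [ 0.01 -0.24  0.19] turn units 0.02
```

```bash
python3 -m crank '[[0,-0.1,0.2,0],[0,0,0,0],[0,0,0,0],[0,0,0,0],[0,0,0,0],[0,0,0,0],[0,0,0,0],[0,0,0,0],[0,0,0,0],[0,0,0,0]]' 0;python3 to.py .676 .1265 .014 91.8; python3 -m crank '[[0,0,-0.5,0],[0,0,-1.5,0],[0,0,-2.5,0],[0,0,-2.5,0],[0,0,-2,0],[0,0,-1.5,0],[0,0,-0.5,0],[0,0,0,0],[0,0,0,0]]'; python3 -c "
from h import *
grab('wrist','w11')"; python3 to.py .5312 -.2958 .12 91.8
```

```text
time: 16.95
tool_pos: [0.6756, 0.1264, 0.0136]
tool_rot: [0.001, 0.695, 0.719, 0.001]
contact_force: [-1.8, -0.1, 5.9]
gripper_width: 0.262
t 16.95 pos [0.6756 0.1264 0.0136] yaw 91.9 tilt 0.1 w 0.262 F [-1.8 -0.1  5.9]
shift cm [ 0.01  0.04 -0.04] turn units 0.02
time: 17.7
tool_pos: [0.6741, 0.1262, 0.1214]
tool_rot: [-0.0, 0.695, 0.719, -0.001]
contact_force: [-0.7, 1.0, -1.7]
gripper_width: 0.263
t 17.75 pos [0.6736 0.1262 0.1204] yaw 91.9 tilt 0.17 w 0.258 F [ 0.2 -0.5 -0.7]
shift cm [-41.7  -15.64   0.1 ] turn units 0.02
```

View pics/w11.png

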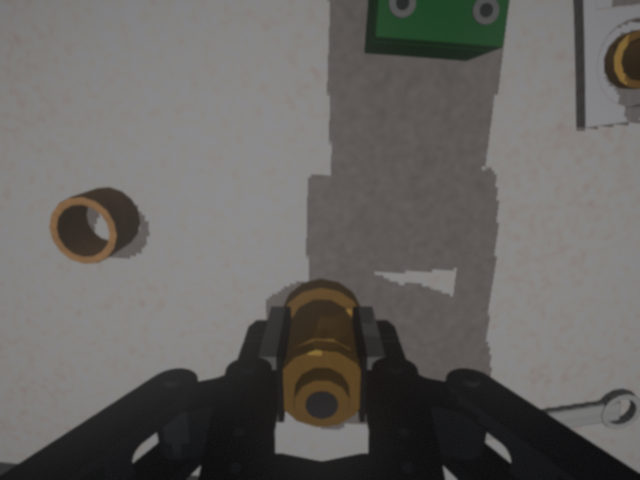

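```bash
python3 -m crank '[[-2,-0.7,0,0],[-3,-1.1,0,0],[-3.7,-1.4,0,0],[-3.7,-1.4,0,0],[-3.7,-1.4,0,0],[-3.7,-1.4,0,0],[-3.7,-1.4,0,0],[-3.7,-1.4,0,0],[-3.7,-1.4,0,0],[-3.7,-1.4,0,0]]'; python3 -m crank '[[-3.4,-1.3,0,0],[-2.5,-0.9,0,0],[-1,-0.4,0,0],[0,0,0,0],[0,0,0,0]]'; python3 to.py .5312 -.2958 .0176 91.8;python3 -c "
from h import *
grab('wrist','w12')"
```

```text
time: 18.58
tool_pos: [0.5543, -0.2249, 0.1201]
tool_rot: [-0.002, 0.695, 0.719, -0.0]
contact_force: [0.1, -0.7, -1.4]
gripper_width: 0.256
time: 19.0
tool_pos: [0.5321, -0.2929, 0.1209]
tool_rot: [-0.001, 0.696, 0.718, 0.0]
contact_force: [0.3, 0.9, -0.5]
gripper_width: 0.259
t 19.0 pos [ 0.5321 -0.2929  0.1209] yaw 91.9 tilt 0.16 w 0.259 F [ 0.3  0.9 -0.5]
shift cm [-0.31 -0.08 10.33] turn units 0.01
```

View pics/w12.png

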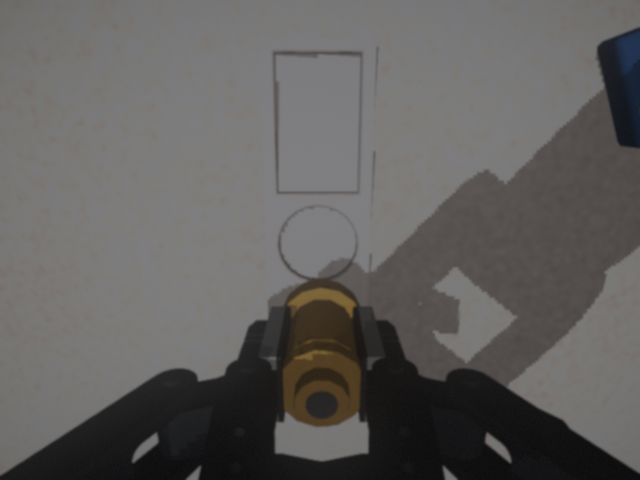

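The oblong pocket spans (273..361, 52..192) and one round pocket is at (318,243).

```bash
python3 -c "
from h import *
f=load('w12');print('pocket',onz(f,(318,243),.01).round(4));print([onz(f,q,.01).round(4) for q in[(273,52),(361,52),(359,192),(277,192)]])"
```

```text
pocket [ 0.5326 -0.2956  0.01  ]
[array([ 0.4251, -0.3233,  0.01  ]), array([ 0.4236, -0.2755,  0.01  ]), array([ 0.5005, -0.2724,  0.01  ]), array([ 0.502 , -0.3206,  0.01  ])]
```

The pocket agrees with the static-view measurement. Lowering.

```bash
python3 -m crank '[[-0.3,0,2,0],[0,0,2.5,0],[0,0,2,0],[0,0,1.5,0],[0,0,0.8,0],[0,0,0.5,0],[0,0,0.2,0],[0,0,0,0],[0,0,0,0]]';python3 to.py .532 -.2957 .0176 91.8
```

```text
time: 19.8
tool_pos: [0.5337, -0.2969, 0.0285]
tool_rot: [0.001, 0.695, 0.719, 0.0]
contact_force: [-0.8, 0.0, -0.5]
gripper_width: 0.259
t 19.8 pos [ 0.5337 -0.2969  0.0285] yaw 91.9 tilt 0.11 w 0.259 F [-0.8  0.  -0.5]
shift cm [ 0.12 -0.16  1.09] turn units 0.02
```

```bash
python3 -m crank '[[0.1,-0.1,0.4,0],[0,0,0.3,0],[0,0,0.2,0],[0,0,0.2,0],[0,0,0.1,0],[0,0,0,0],[0,0,0,0],[0,0,0,0]]';python3 to.py .532 -.2957 .0176 91.8
```

```text
time: 20.47
tool_pos: [0.5318, -0.2958, 0.0176]
tool_rot: [-0.001, 0.695, 0.719, -0.0]
contact_force: [-5.8, 3.7, 12.7]
gripper_width: 0.258
t 20.47 pos [ 0.5318 -0.2958  0.0176] yaw 91.9 tilt 0.07 w 0.258 F [-5.8  3.7 12.7]
shift cm [ 0.01  0.02 -0.  ] turn units 0.02
```

Seated. Release, rise and look. Next is the roller, which I'll remeasure.

```bash
python3 -m crank '[[0,0,0,0],[0,0,0,0],[0,0,0,0],[0,0,0,0],[0,0,-0.5,0],[0,0,-2,0],[0,0,-3,0],[0,0,-3,0],[0,0,-2,0],[0,0,-0.5,0]]' 0.65; python3 to.py .438 .006 .13 91.8;python3 -c "
from h import *
grab('wrist','w13')"
```

```text
time: 21.3
tool_pos: [0.5341, -0.2974, 0.1308]
tool_rot: [0.004, 0.695, 0.719, 0.001]
contact_force: [1.5, -1.3, 1.0]
gripper_width: 0.65
t 21.3 pos [ 0.5341 -0.2974  0.1308] yaw 91.9 tilt 0.48 w 0.65 F [ 1.5 -1.3  1. ]
shift cm [30.64 -8.59 -0.14] turn units 0.02
```

View pics/w13.png

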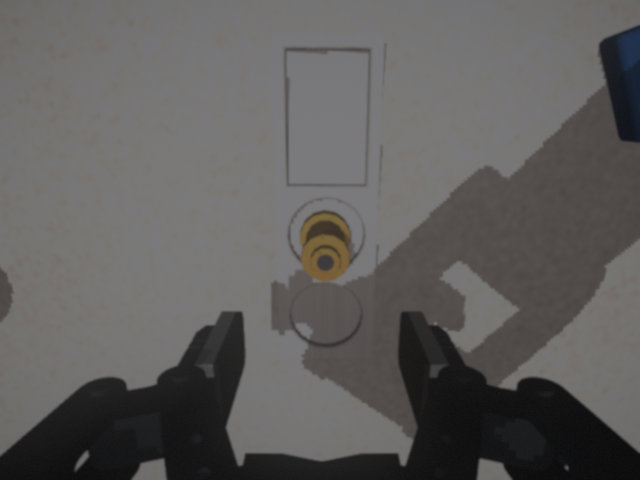

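The straight fitting stands in the middle pocket, with the end pocket beyond it at (326,315). Moving to hover over the roller.

```bash
python3 -m crank '[[2,-0.5,0,0],[3,-0.8,0,0],[3.7,-1,0,0],[3.7,-1.1,0,0],[3.7,-1.1,0,0],[3.7,-1.1,0,0],[3.7,-1,0,0],[3.5,-1,0,0],[2.3,-0.7,0,0],[1.3,-0.3,0,0]]'; python3 -m crank '[[0,0,0,0],[0,0,0,0]]'; python3 to.py .438 .006 .014 91.8;python3 -c "
from h import *
grab('wrist','w14')"
```

```text
time: 22.18
tool_pos: [0.433, 0.0098, 0.1229]
tool_rot: [-0.002, 0.694, 0.72, -0.001]
contact_force: [0.7, -0.5, -1.1]
gripper_width: 0.649
time: 22.35
tool_pos: [0.4346, 0.0077, 0.1238]
tool_rot: [-0.001, 0.695, 0.719, -0.001]
contact_force: [0.4, -0.1, -0.7]
gripper_width: 0.647
t 22.35 pos [0.4346 0.0077 0.1238] yaw 92.0 tilt 0.12 w 0.647 F [ 0.4 -0.1 -0.7]
shift cm [-0.18  0.35 10.98] turn units 0.03
```

View pics/w14.png

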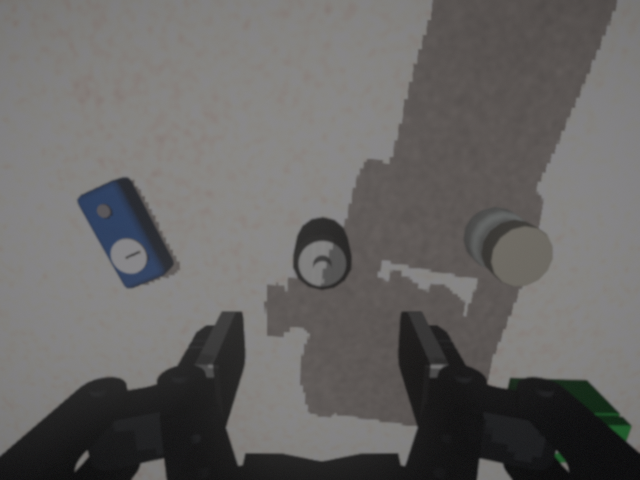

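```bash
python3 -c "
from h import *
f=load('w14');print(onz(f,(322.5,262),.042).round(4)); 
T=load('top0');print(onz(T,(210+302.5/3-.5,140+482.5/3-.5),.042).round(4)); print(tri((f,(322.5,262)),(T,(210+302.5/3-.5,140+482.5/3-.5))))"
```

```text
[0.4373 0.0075 0.042 ]
[0.4351 0.0075 0.042 ]
(array([0.43441749, 0.0073352 , 0.05051891]), [np.float64(7.090104035387715e-05), np.float64(7.090104035387796e-05)])
```

```bash
python3 -m crank '[[0,0.1,2,0],[0,0,2.5,0],[0,0,2.5,0],[0,0,2,0],[0,0,1.2,0],[0,0,0.6,0],[0,0,0.2,0],[0,0,0,0],[0,0,0,0]]';python3 to.py .4365 .0075 .014 91.8
```

```text
time: 23.15
tool_pos: [0.4375, 0.0068, 0.0161]
tool_rot: [0.001, 0.695, 0.719, 0.0]
contact_force: [0.3, 0.7, 0.6]
gripper_width: 0.65
t 23.15 pos [0.4375 0.0068 0.0161] yaw 91.9 tilt 0.08 w 0.65 F [0.3 0.7 0.6]
shift cm [ 0.08 -0.09  0.21] turn units 0.01
```

```bash
python3 -m crank '[[0.1,-0.1,0.2,0],[0,0,0,0],[0,0,0,0],[0,0,0,0],[0,0,0,0],[0,0,0,0],[0,0,0,0],[0,0,0,0],[0,0,0,0],[0,0,0,0]]' 0;python3 to.py .4365 .0075 .014 91.8; python3 -m crank '[[0,0,-0.5,0],[0,0,-1.5,0],[0,0,-2.5,0],[0,0,-2.5,0],[0,0,-2.5,0],[0,0,-1.5,0],[0,0,-1,0],[0,0,0,0],[0,0,0,0]]'; python3 -c "
from h import *
grab('wrist','w15')"; python3 to.py .588 -.2938 .12 91.8
```

```text
time: 23.98
tool_pos: [0.4364, 0.0082, 0.0143]
tool_rot: [0.001, 0.695, 0.719, 0.0]
contact_force: [0.6, -0.3, 6.0]
gripper_width: 0.371
t 23.98 pos [0.4364 0.0082 0.0143] yaw 91.9 tilt 0.09 w 0.371 F [ 0.6 -0.3  6. ]
shift cm [-0.07  0.01  0.03] turn units 0.02
time: 24.73
tool_pos: [0.4351, 0.0084, 0.1327]
tool_rot: [-0.0, 0.695, 0.719, -0.0]
contact_force: [1.0, -0.5, -1.8]
gripper_width: 0.369
t 24.78 pos [0.4346 0.0084 0.1319] yaw 91.9 tilt 0.14 w 0.366 F [ 0.1 -0.8 -1.2]
shift cm [-30.72  14.33   1.14] turn units 0.02
```

View pics/w15.png

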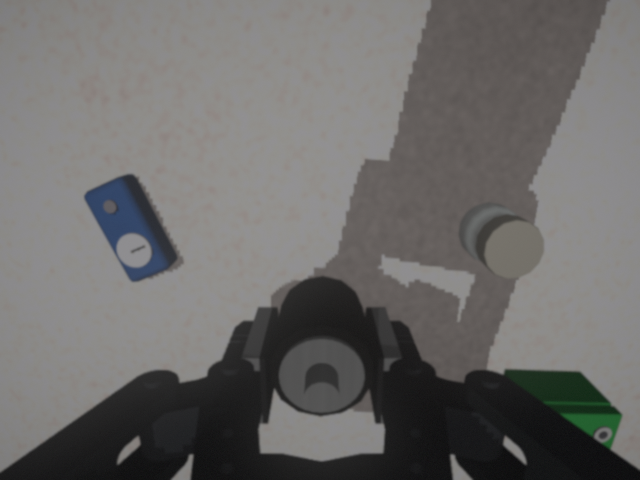

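```bash
python3 -m crank '[[-2,0.9,0,0],[-3,1.4,0,0],[-3.5,1.7,0,0],[-3.5,1.7,0,0],[-3.5,1.7,0,0],[-3.5,1.7,0,0],[-3.5,1.7,0,0],[-3.5,1.6,0,0],[-2.7,1.2,0,0],[-1.9,0.8,0,0]]'; python3 -m crank '[[0,0,0,0],[0,0,0,0],[0,0,0,0]]'; python3 to.py .588 -.2938 .0183 91.8;python3 -c "
from h import *
grab('wrist','w16')"
```

```text
time: 25.62
tool_pos: [0.5893, -0.2949, 0.1302]
tool_rot: [-0.002, 0.696, 0.718, -0.001]
contact_force: [0.3, 0.7, -0.9]
gripper_width: 0.371
time: 25.87
tool_pos: [0.5885, -0.2916, 0.1311]
tool_rot: [-0.002, 0.695, 0.719, -0.0]
contact_force: [-0.7, -0.1, -1.3]
gripper_width: 0.367
t 25.87 pos [ 0.5885 -0.2916  0.1311] yaw 91.9 tilt 0.23 w 0.367 F [-0.7 -0.1 -1.3]
shift cm [-0.24 -0.02 11.28] turn units 0.02
```

View pics/w16.png

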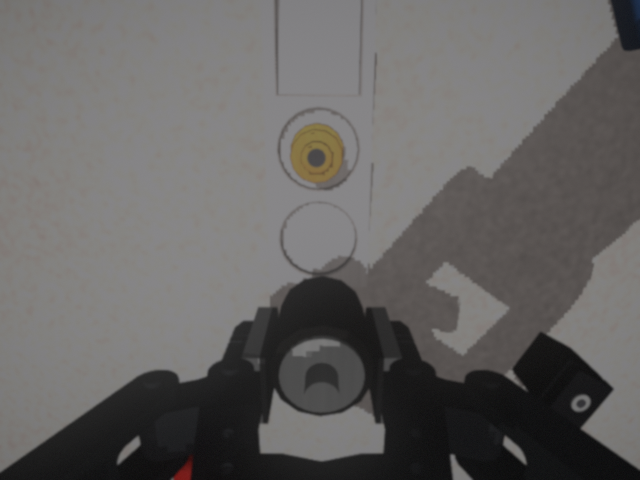

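The end pocket is at (318,238), and the straight fitting is well inside the middle pocket.

```bash
python3 -c "
from h import *
f=load('w16');print('pocket',onz(f,(318,238),.01).round(4),'straight',onz(f,(316.5,158),.06).round(4))"
python3 -m crank '[[-0.2,0,2,0],[0,0,2.5,0],[0,0,2,0],[0,0,1.5,0],[0,0,1,0],[0,0,0.7,0],[0,0,0.5,0],[0,0,0.2,0],[0,0,0,0],[0,0,0,0]]';python3 to.py .588 -.2938 .0183 91.8
```

```text
pocket [ 0.5886 -0.2943  0.01  ] straight [ 0.5343 -0.2965  0.06  ]
time: 26.75
tool_pos: [0.5904, -0.2952, 0.0304]
tool_rot: [0.001, 0.695, 0.719, 0.0]
contact_force: [-0.3, -0.2, -1.3]
gripper_width: 0.367
t 26.75 pos [ 0.5904 -0.2952  0.0304] yaw 91.9 tilt 0.1 w 0.367 F [-0.3 -0.2 -1.3]
shift cm [ 0.14 -0.23  1.21] turn units 0.02
```

```bash
python3 -m crank '[[0.1,-0.1,0.5,0],[0,0,0.3,0],[0,0,0.2,0],[0,0,0.2,0],[0,0,0.1,0],[0,0,0,0],[0,0,0,0],[0,0,0,0]]';python3 to.py .588 -.2942 .0183 91.8
```

```text
time: 27.42
tool_pos: [0.5887, -0.2938, 0.0183]
tool_rot: [-0.0, 0.695, 0.719, -0.0]
contact_force: [-6.0, 2.3, 10.4]
gripper_width: 0.367
t 27.42 pos [ 0.5887 -0.2938  0.0183] yaw 91.9 tilt 0.06 w 0.367 F [-6.   2.3 10.4]
shift cm [-0.03 -0.07 -0.  ] turn units 0.02
```

```bash
python3 -m crank '[[0,0,0,0],[0,0,0,0],[0,0,0,0],[0,0,0,0],[0,0,-0.5,0],[0,0,-2,0],[0,0,-3,0],[0,0,-3,0],[0,0,-2,0],[0,0,-0.5,0]]' 0.65; python3 to.py .6765 -.1273 .13 64;python3 -c "
from h import *
grab('wrist','w17')"
```

```text
time: 28.25
tool_pos: [0.5912, -0.2954, 0.1321]
tool_rot: [0.004, 0.695, 0.719, 0.001]
contact_force: [0.3, 0.2, 0.9]
gripper_width: 0.651
t 28.25 pos [ 0.5912 -0.2954  0.1321] yaw 91.9 tilt 0.5 w 0.651 F [0.3 0.2 0.9]
shift cm [16.51  9.09  0.19] turn units 4.65
```

View pics/w17.png

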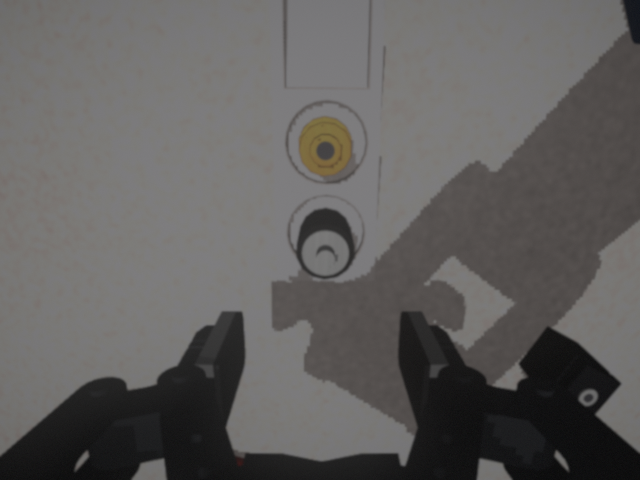

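The roller stands in the end pocket. Now the narrow jaw.

```bash
python3 -m crank '[[2,1.1,0,0],[3.2,1.8,0,0],[3.5,1.9,0,0],[3.5,1.9,0,0],[2.5,1.4,0,0],[1.8,1,0,0],[0,0,0,1],[0,0,0,1],[0,0,0,1],[0,0,0,1]]'; python3 -m crank '[[0,0,0,0.6],[0,0,0,0],[0,0,0,0]]'; python3 to.py .6765 -.1273 .014 64;python3 -c "
from h import *
grab('wrist','w18')"
```

```text
time: 29.13
tool_pos: [0.6729, -0.1251, 0.1234]
tool_rot: [-0.002, 0.831, 0.557, -0.001]
contact_force: [-0.6, 0.4, -0.1]
gripper_width: 0.652
time: 29.38
tool_pos: [0.6732, -0.1256, 0.1242]
tool_rot: [-0.001, 0.846, 0.533, -0.001]
contact_force: [0.2, 0.2, 0.4]
gripper_width: 0.652
t 29.38 pos [ 0.6732 -0.1256  0.1242] yaw 64.4 tilt 0.17 w 0.652 F [0.2 0.2 0.4]
shift cm [-1.000e-02  4.100e-01  1.102e+01] turn units 0.07
```

View pics/w18.png

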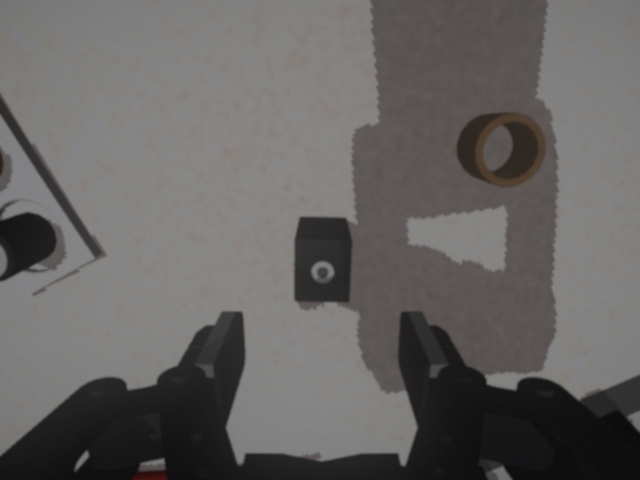

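One bolt, at (322,272). The jaw is aligned and centred.

```bash
python3 -c "
from h import *
f=load('w18');print(onz(f,(322,272),.053).round(4))"
python3 -m crank '[[0,0.3,2,0],[0,0,2.5,0],[0,0,2.5,0],[0,0,2,0],[0,0,1.2,0],[0,0,0.7,0],[0,0,0.2,0],[0,0,0,0],[0,0,0,0]]';python3 to.py .6765 -.1273 .014 64
```

```text
[ 0.6776 -0.1276  0.053 ]
time: 30.18
tool_pos: [0.6779, -0.1275, 0.0169]
tool_rot: [0.001, 0.847, 0.532, 0.001]
contact_force: [-0.4, 0.2, -0.1]
gripper_width: 0.647
t 30.18 pos [ 0.6779 -0.1275  0.0169] yaw 64.3 tilt 0.14 w 0.647 F [-0.4  0.2 -0.1]
shift cm [-0.05 -0.14  0.29] turn units 0.05
```

```bash
python3 -m crank '[[0,0,0.3,0],[0,0,0,0],[0,0,0,0],[0,0,0,0],[0,0,0,0],[0,0,0,0],[0,0,0,0],[0,0,0,0],[0,0,0,0],[0,0,0,0]]' 0;python3 to.py .6765 -.1273 .014 64; python3 -m crank '[[0,0,-0.5,0],[0,0,-1.5,0],[0,0,-2.5,0],[0,0,-2.5,0],[0,0,-2.5,0],[0,0,-1.5,0],[0,0,-1,0],[0,0,0,0],[0,0,0,0]]'; python3 -c "
from h import *
grab('wrist','w19')"; python3 to.py .4615 -.2978 .13 91.8
```

```text
time: 31.02
tool_pos: [0.6776, -0.1274, 0.0134]
tool_rot: [0.001, 0.847, 0.532, 0.001]
contact_force: [-0.6, 0.4, 5.4]
gripper_width: 0.339
t 31.02 pos [ 0.6776 -0.1274  0.0134] yaw 64.3 tilt 0.1 w 0.339 F [-0.6  0.4  5.4]
shift cm [-0.04 -0.1  -0.06] turn units 0.05
time: 31.77
tool_pos: [0.6765, -0.1271, 0.1319]
tool_rot: [-0.0, 0.847, 0.532, -0.0]
contact_force: [-0.5, -0.6, -2.2]
gripper_width: 0.343
t 31.82 pos [ 0.6759 -0.1269  0.1306] yaw 64.3 tilt 0.15 w 0.344 F [ 0.8  0.6 -2.1]
shift cm [-24.69 -11.91   0.1 ] turn units -4.58
```

View pics/w19.png

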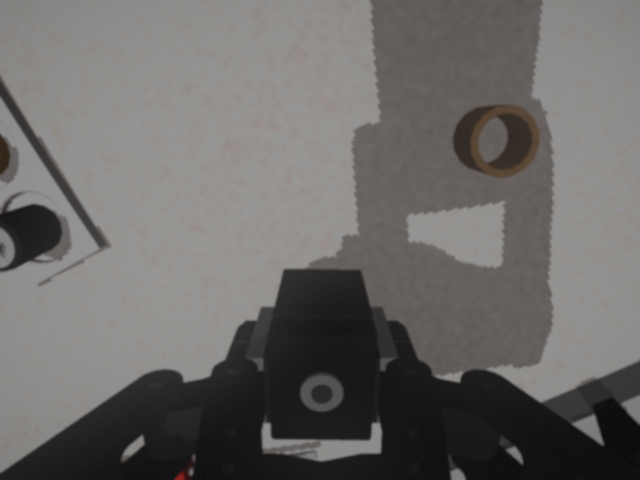

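```bash
python3 -m crank '[[-2,-1,0,0],[-3,-1.4,0,0],[-3.5,-1.7,0,0],[-3.5,-1.7,0,0],[-3.5,-1.7,0,0],[-3.5,-1.7,0,0],[-3,-1.4,0,0],[-2,-1,0,0],[-0.7,-0.3,0,0],[0,0,0,-1]]'; python3 -m crank '[[0,0,0,-1],[0,0,0,-1],[0,0,0,-1],[0,0,0,-0.6],[0,0,0,0],[0,0,0,0]]'; python3 to.py .4615 -.2978 .0174 91.8;python3 -c "
from h import *
grab('wrist','w20')"
```

```text
time: 32.65
tool_pos: [0.4604, -0.2985, 0.1303]
tool_rot: [-0.002, 0.818, 0.575, -0.0]
contact_force: [0.6, -0.0, -1.6]
gripper_width: 0.343
time: 33.15
tool_pos: [0.4624, -0.2973, 0.1309]
tool_rot: [-0.001, 0.696, 0.718, 0.0]
contact_force: [-0.7, -0.0, -1.7]
gripper_width: 0.345
t 33.15 pos [ 0.4624 -0.2973  0.1309] yaw 91.8 tilt 0.13 w 0.345 F [-0.7 -0.  -1.7]
shift cm [-0.07 -0.07 11.35] turn units 0.01
```

View pics/w20.png

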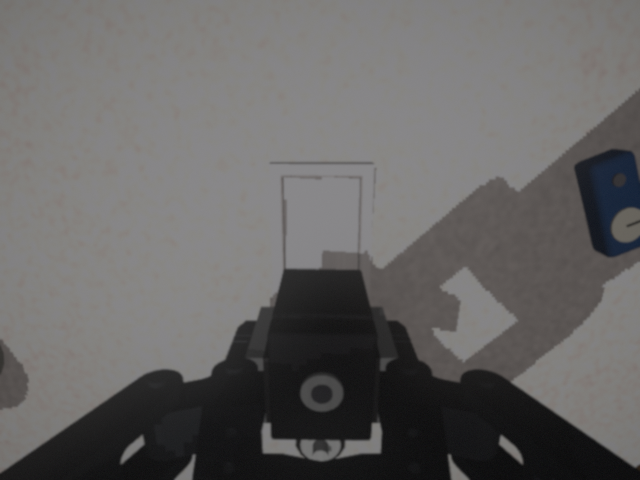

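```bash
python3 -m crank '[[-0.1,0,2,0],[0,0,2.5,0],[0,0,2,0],[0,0,1.5,0],[0,0,1,0],[0,0,0.7,0],[0,0,0.5,0],[0,0,0.2,0],[0,0,0,0],[0,0,0,0]]';python3 to.py .4615 -.2978 .0174 91.8; python3 -c "
from h import *
grab('wrist','w21')"
```

```text
time: 34.03
tool_pos: [0.4631, -0.2996, 0.0292]
tool_rot: [0.001, 0.695, 0.719, 0.0]
contact_force: [0.3, 0.8, -0.7]
gripper_width: 0.344
t 34.03 pos [ 0.4631 -0.2996  0.0292] yaw 91.9 tilt 0.08 w 0.344 F [ 0.3  0.8 -0.7]
shift cm [ 0.19 -0.16  1.18] turn units 0.02
```

View pics/w21.png

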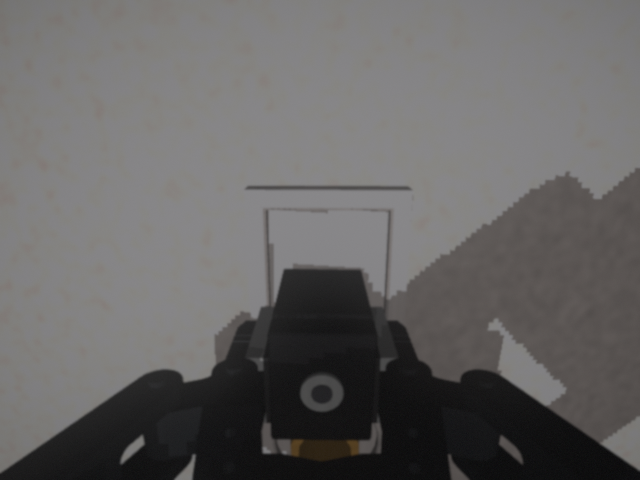

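The pocket centre is at col 329 and the jaw at 322, so I'll shift about 2 mm along +x and seat it.

```bash
python3 -m crank '[[0.2,0,0.5,0],[0,0,0.3,0],[0,0,0.2,0],[0,0,0.2,0],[0,0,0.1,0],[0,0,0,0],[0,0,0,0],[0,0,0,0]]';python3 to.py .4615 -.2978 .0174 91.8
```

```text
time: 34.75
tool_pos: [0.4624, -0.297, 0.0174]
tool_rot: [-0.001, 0.695, 0.719, -0.0]
contact_force: [-7.1, 5.4, 13.7]
gripper_width: 0.344
t 34.75 pos [ 0.4624 -0.297   0.0174] yaw 91.9 tilt 0.13 w 0.344 F [-7.1  5.4 13.7]
shift cm [-0.08 -0.09 -0.  ] turn units 0.02
```

Seated. Release, rise clear and back off for a final look.

```bash
python3 -m crank '[[0,0,0,0],[0,0,0,0],[0,0,0,0],[0,0,0,0],[0,0,-0.5,0],[0,0,-2,0],[0,0,-3,0],[0,0,-3,0],[0,0,-3,0],[0,0,-3,0]]' 0.65; python3 -m crank '[[0,-0.5,-2,0],[0,0,-2,0],[0,2,-1,0],[0,3,0,0],[0,3,0,0],[0,2,0,0],[0,0,0,0],[0,0,0,0]]'; python3 -c "
from h import *
grab('wrist','w22');grab('top','t22');grab('side','s22');print(manip.state()['tool_pos'])"
```

```text
time: 35.58
tool_pos: [0.4623, -0.297, 0.1619]
tool_rot: [-0.0, 0.695, 0.719, -0.0]
contact_force: [0.7, -0.3, -0.3]
gripper_width: 0.649
time: 36.25
tool_pos: [0.5578, -0.2937, 0.21]
tool_rot: [-0.0, 0.695, 0.719, -0.0]
contact_force: [-0.5, 0.8, -0.3]
gripper_width: 0.65
[ 0.55660238 -0.29400179  0.21014904]
```

View pics/w22.png

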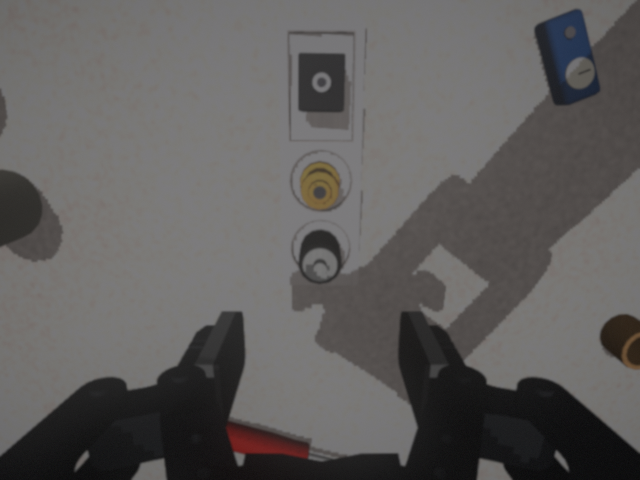

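View pics/t22.png

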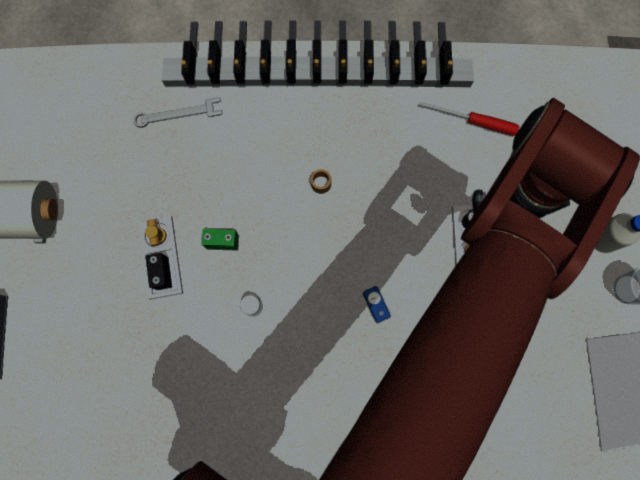

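View pics/s22.png

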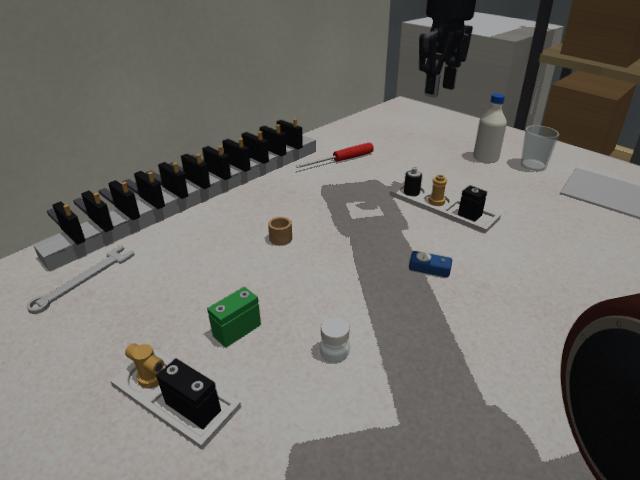

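All five parts stand in their pockets. The core, jar and gauge are at their original pixels: core (320,181), jar (250,303), gauge (376,303) in the top view. A final numeric check, with two-view heights.

Run:
```python
from h import *
s=cv2.imread('pics/s22.png');t=cv2.imread('pics/t22.png');w=cv2.imread('pics/w22.png')
c=lambda i,y,x,h,wd,k:cv2.resize(i[y:y+h,x:x+wd],(wd*k,h*k),interpolation=cv2.INTER_CUBIC)
o=np.zeros((600,800,3),np.uint8)
o[:300,:400]=c(s,335,120,75,100,4); o[:300,400:]=c(s,160,400,75,100,4)
o[300:600,:400]=np.clip(c(t,210,135,75,100,4)*1.3,0,255); o[300:600,400:600]=c(w,30,270,150,100,2)
o[300:600,600:800]=c(w,140,270,150,100,2)
cv2.imwrite('pics/f1.png',o)
```

```text
(no output)
```

View pics/f1.png

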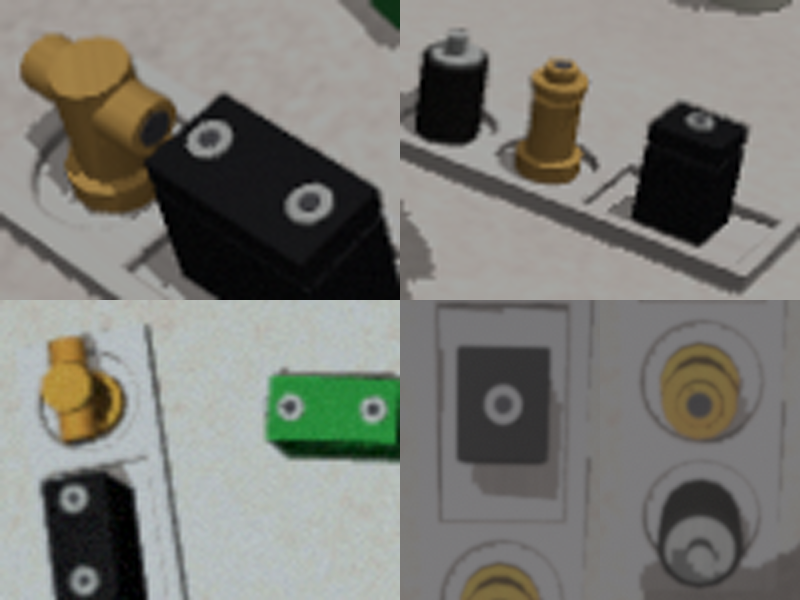

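Run:
```python
from h import *
S=load('s22');T=load('t22');W=load('w22')
k=lambda x,y,x0,y0,s:(x0+(x+.5)/s-.5,y0+(y+.5)/s-.5)
sl=lambda x,y:k(x,y,120,335,4); sr=lambda x,y:k(x-400,y,400,160,4); tl=lambda x,y:k(x,y-300,135,210,4)
w1=lambda x,y:k(x-400,y-300,270,30,2); w2=lambda x,y:k(x-600,y-300,270,140,2)
P={}
P['wide1'],e1=tri((S,sl(209,138)),(T,tl(73,499)));P['wide2'],e2=tri((S,sl(309,204)),(T,tl(84,580)))
P['tee'],e3=tri((S,sl(95,60)),(T,tl(65,390)))
P['narrow'],e4=tri((S,sr(700,121)),(W,w1(503,404)))
P['straight'],e5=tri((S,sr(560,65)),(W,w2(699,404)))
P['roller'],e6=tri((S,sr(457,32)),(W,w2(700,545)))
print([np.round(e,4) for e in(e1,e2,e3,e4,e5,e6)])
P['wide']=(P['wide1']+P['wide2'])/2
def fr(p,c,ax): 
    ax=ax/np.linalg.norm(ax);d=(p-c)[:2];return np.round([d@ax,d@np.array([-ax[1],ax[0]]),p[2]],4)
o2=np.array([.4902,.289]);r2=np.array([.5595,.3019]);u=(r2-o2)/np.linalg.norm(r2-o2);c2=np.r_[o2+u*.028,0]
o3=np.array([.4615,-.2977]);e=np.array([.588,-.294]);v=(e-o3)/np.linalg.norm(e-o3);c3=np.r_[o3+v*.056,0]
for n in['wide','tee']:print(n,P[n].round(4),'tray2',fr(P[n],c2,u))
for n in['narrow','straight','roller']:print(n,P[n].round(4),'tray3',fr(P[n],c3,v))
print(manip.state()['time'],manip.state()['contact_force'])
```

```text
[array([0.0002, 0.0002]), array([0.0001, 0.0001]), array([0.0002, 0.0002]), array([0.0007, 0.0007]), array([0., 0.]), array([0.0021, 0.0021])]
wide [0.4866 0.2891 0.0586] tray2 [-0.0315  0.0007  0.0586]
tee [0.5552 0.2997 0.0567] tray2 [ 0.0379 -0.0014  0.0567]
narrow [ 0.4619 -0.2981  0.0564] tray3 [-0.0557 -0.0004  0.0564]
straight [ 0.5337 -0.2968  0.0591] tray3 [ 0.0162 -0.0012  0.0591]
roller [ 0.587  -0.294   0.0578] tray3 [0.0696 0.0001 0.0578]
36.4 [-0.00485064 -0.66162461  0.34426164]
```

Four parts check out. The tee reads about 5 mm high (0.0567 against an expected 0.052) and 5 mm off along the tray. That is probably coarse pixels, but there is time, so I'll look at it with the wrist camera.

```bash
python3 -m crank '[[2,-0.5,0,0],[4,0,0,0],[4,0,0,0],[4,0,0,0],[4,0,0,0],[4,0,0,0],[4,0,0,0],[4,0,0,0],[4,0,0,0],[4,0,0,0]]'; python3 -m crank '[[4,0,0,0],[4,0,0,0],[4,0,0,0],[4,0,0,0],[3.5,0,0,-0.5],[2,0,0,-0.5],[0,0,0,-0.5],[0,0,0,0],[0,0,0,0],[0,0,0,0]]'; python3 -c "
from h import *
grab('wrist','w23')"; python3 to.py .56 .302 .2 100.9
```

```text
time: 37.23
tool_pos: [0.5387, 0.0869, 0.2106]
tool_rot: [0.0, 0.696, 0.718, 0.0]
contact_force: [0.7, 0.0, -1.0]
gripper_width: 0.651
time: 38.07
tool_pos: [0.5315, 0.2994, 0.2104]
tool_rot: [0.0, 0.638, 0.77, -0.0]
contact_force: [0.1, 0.1, 0.7]
gripper_width: 0.647
t 38.12 pos [0.5316 0.2994 0.2104] yaw 100.8 tilt 0.01 w 0.65 F [ 0.7 -0.2  0.1]
shift cm [-0.27  2.84  1.04] turn units -0.02
```

View pics/w23.png

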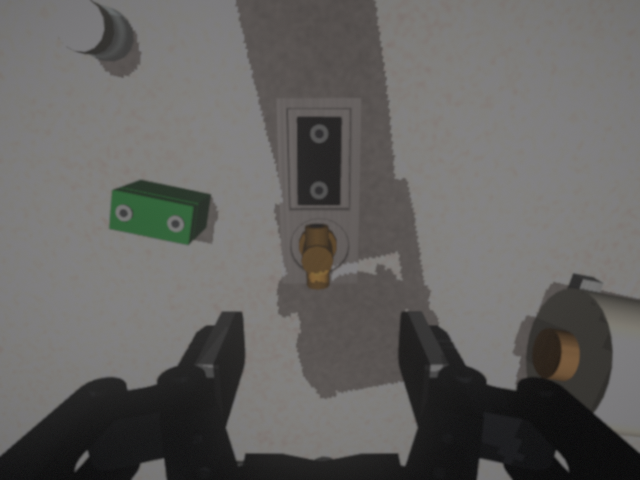

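```bash
python3 -m crank '[[0,1.5,1,0],[0,3,2,0],[0,3,2,0],[0,1.5,1,0],[0,0,0,0],[0,0,0,0],[0,0,0,0]]'
python3 - <<'E'
from h import *
grab('wrist','w24')
a=cv2.imread('pics/w23.png')[185:305,260:380];b=cv2.imread('pics/w24.png')
cv2.imwrite('pics/f2.png',np.hstack([np.clip(1.5*cv2.resize(a,(480,480),interpolation=cv2.INTER_CUBIC),0,255).astype(np.uint8)]))
cv2.imwrite('pics/f3.png',np.clip(1.4*b,0,255).astype(np.uint8))
E
```

```text
time: 38.7
tool_pos: [0.6198, 0.317, 0.1512]
tool_rot: [0.0, 0.637, 0.771, 0.0]
contact_force: [0.7, -0.1, -0.4]
gripper_width: 0.651
```

View pics/f2.png

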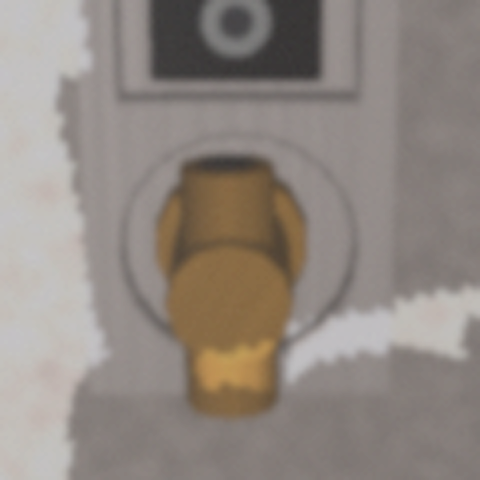

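View pics/f3.png

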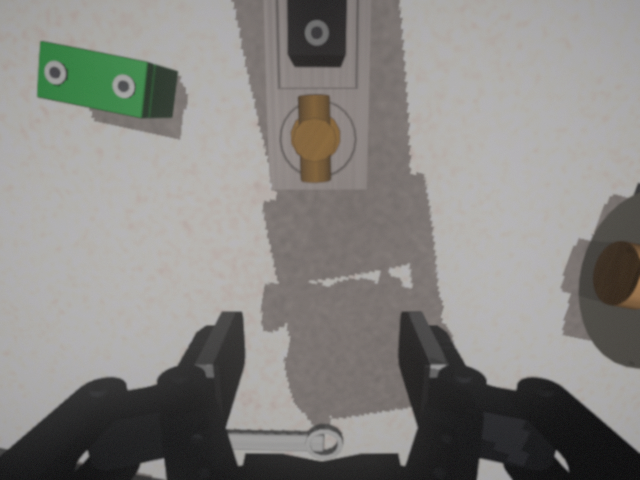

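From nearly overhead, the tee's top (316,140) and the pocket (318,138) are concentric. That means it is upright and inside. One triangulation from the two wrist views:

Run:
```python
from h import *
a,b=load('w23'),load('w24')
print(tri((a,(317.6,259.3)),(b,(316,139.5))), 'pocket',onz(b,(318,138),.01),'tee top@.052',onz(b,(316,139.5),.052),onz(a,(317.6,259.3),.052))
print('bar ends',*[onz(b,q,.04).round(4) for q in[(314.5,97),(315.5,182)]])
```

```text
(array([0.56038613, 0.3013053 , 0.04667216]), [np.float64(0.00024732033245085123), np.float64(0.0002473203324510095)]) pocket [0.56110872 0.30256871 0.01      ] tee top@.052 [0.56005704 0.30155632 0.052     ] [0.55866744 0.30077488 0.052     ]
bar ends [0.538  0.2964 0.04  ] [0.5847 0.3058 0.04  ]
```

The tee is within 2 mm of its pocket centre. The two height readings (47 and 57 mm) straddle the expected 52 mm. A foot centred in a 48 mm pocket can't be resting on the rim, so I'm handing in.

```bash
python3 -c "
from plant import manip
s=manip.state();print(s['time'],abs(s['joint_vel']).max(),s['tool_pos']);print(manip.job_done())"
```

```text
38.75 0.012488171587604348 [0.61983298 0.31728318 0.15185061]
the job is handed in; nothing more can be done
None
```

Both kits are made up and handed in at about 39 s of the 128 s. The wide jaw and tee are in the short tray; the narrow jaw, straight fitting and roller are in the long tray. Every part was set down until I felt floor contact, then released, and the arm was well clear of everything at the end.

**Last checks:**
- **Position:** all five parts looked upright and inside their pockets. Four measured within about 4 mm of their pocket centres, well inside tolerance, with top heights 1–3 mm from expected.
- **Tee:** its height readings disagreed. The side and top views gave 57 mm and the two wrist views gave 47 mm, against 52 mm expected. The first reading also put it 5 mm off along the tray, while the later near-overhead wrist view showed it within 2 mm of centre. I took this as pixel noise, because the arm set it down 4.1 mm higher than it picked it up, which matches the pocket floor.
- **Bystanders:** the core, jar and gauge are at their original pixels in the top and side views. The green decoy was not touched.

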